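# Clear spent battery packs with the dustpan, with the charger isolated

### The arm

A 7-joint arm with a two-finger parallel gripper is mounted at the origin on the work surface. World frame = base frame: x ahead of the robot, y to its left, z up, the work surface at z = 0. Lengths are in m, angles in rad, forces in N, time in s.
With the tool pointing down it reaches from about 0.35 to 0.9 m from the base axis. Payload 8.1 kg.
Tool frame: the origin (TCP) lies at the very end of the fingers, on their centre line; the grasp point (between the pads) lies 19 mm behind it; z points along the fingers, y is the direction in which the jaws open and shut (so a half turn about z gives the same grasp; the last joint's range is limited). The gripper opens to 92 mm and grips with 3 to 60 N. Pads are 19 mm wide; open, the fingers measure 130 mm over their backs; the gripper's body (75 mm by 190 mm) begins 47 mm behind the grasp point.
Start: joints at [-1.277, 0.434, 0.025, 1.573, -0.012, 1.134, -0.075], TCP at [0.242, 0.576, 0.227] pointing down, gripper open.
Joint ranges: [-2.62, 2.62], [-0.44, 2.09], [-1.27, 1.32], [0.08, 2.57], [-1.32, 4.46], [0.12, 2], [-2.74, 2.74]. Speed limits (rad/s): [2.22, 2.22, 3.01, 3.01, 3.14, 3.14, 3.14].

### API

Orientations are given as a rotation vector (axis times angle).
In Python, from cell import observe, get_image, sign_off gives the robot as it stands.
- The arm moves only by the tool arm_command, never from a script. Its argument "deltas" is a list of rows, each an object with "xyz": the shift along the tool's x, y, z in cm, a list of three; "turn": the turn about the tool's z in degrees; "jaw": the closure in counts, from 0 (fully open) to 255 (shut). A call has 1 to 5 rows; each row is the pose to reach, as a shift and turn from the pose measured when the call began, along the tool's axes at that moment; what a row does not reach only later rows make up. A row lasts 1/12 s, in which the tool goes at most 41.7 mm and 7.16 degrees, less where a joint would pass 70% of its speed; a pose out of reach is approached as far as the arm can. A call with a gripper value outside its range is refused whole. The fingers move at their own pace and stop on an object; "force" is the grip in N (left out, the last holds). Time passes only in rows, so rows that repeat a pose let the fingers close. It gives the time, the measured TCP pose, the force and the opening at its end, in the units of the state.
- observe(): the state, without advancing time (a new reading comes with each control period).
- get_image(name): name is "side" or "top"; returns a dict with "frame" (480x640x3 uint8, red, green, blue), "depth" (480x640 float32, m along the optical axis (not along the pixel's ray), 0 where there is no reading), "camera_matrix" (3x3 intrinsics, pixels), "cam_to_world" (4x4, takes a point from camera to world coordinates). Camera axes: x right, y up, looking along -z (the intrinsics and any distortion apply to the point x, -y, -z); pixel columns grow to the right and rows downward; lengths in m; the calibration is good to about 2 mm. A picture is of the moment at which its call begins.
- sign_off(): hands the job in, once; it reports no verdict.
The state is a dict: "clock": time; "joints": joint angles; "dq": joint speeds; "joint_efforts": joint torques, N m; "position": TCP position; "ee_rot": TCP orientation; "force": force on the tool from outside, world axes, zero at the start; "ft_torque": the same for the moment, N m; "width": opening from 0.0 (shut) to 1.0 (fully open).
Only numpy, scipy, OpenCV 4.12 (cv2) and the standard library are available. Lean on these libraries where they do the work, as an engineer would, in place of code of your own. Each camera call takes 0.05 s, during which the arm holds its last target.

### The job

Switch the charger's isolator lever fully off, then load every blue battery pack lying on the counter into the yellow dustpan, and with the isolator still off tip them all out over the pan's open edge into the green tub. Lay the dustpan back flat and straight within its black mat and only then switch the isolator fully on again. Leave the other tools and crockery where they stand.

Things in the scene. Friction and masses are not known exactly. Their poses are not given: they have to be found in the camera images.
- pan_tray (a point): centre of the top face of the floor of the yellow plastic dustpan. Tray 170 (x) x 210 (y) mm outside, floor and lips 4 thick; lips on three sides: back (+x side) 45 tall, sides 40 tall at the back half and 28 at the front half; the open edge is on the -x side. Axes: x from open edge towards handle, z up out of the tray. The floor top is 4 mm above the pan's underside. Pan 0.30 kg empty
- pan_grip (a point): grip point on the dustpan's handle, at the middle of the handle's height and width, on the tray's centre line 147 mm behind the tray's centre (+x). The handle is a straight bar along x, 24 wide (y), 28 tall, reaching from 85 to 200 mm behind the tray's centre; its top is 43 mm and its underside 15 mm above the pan's underside. Same axes as the tray
- pan_lip (a point): middle of the dustpan's open edge, 85 mm in front (-x) of the tray's centre, on the floor top. Packs start to slide on the floor at about 0.5 to 0.65 rad of tilt and all slide out at 0.75 rad
- pan_mid (a point): centre of the dustpan's whole outline (tray and handle, 285 x 210 mm), on its underside, 57.5 mm behind (+x) the tray's centre
- mat: black rubber mat 330 (x) x 270 (y) x 3 mm fixed to the counter, the dustpan's home; origin at the centre of its underside, z up. At the start the pan lies on it, lengthwise along the mat's x, handle towards +x
- tub: green open plastic collection tub fixed to the counter, 220 (x) x 260 (y) mm, 90 tall, walls 5; origin at the centre of its underside, z up
- isolator (a joint): angle of the isolator's red-knobbed toggle lever: 0 = fully OFF (leans to the green mark, -x of the isolator), 1.2 = fully ON (leans to the red mark, +x). It leans 0.6 rad from upright at either end, turns about the pivot, and falls on its own to the nearer end once past upright (0.6); well under 2 N at the knob moves it; both ends are hard stops, so do not press on beyond them
- isolator_pivot (a point): pivot of the lever, fixed, in the middle of the grey housing (110 along its x, 70 along y, top 45 mm above the counter, with two black ribs up to 55 mm along x at 26 mm either side of the middle); 48 mm above the counter. Axes: x = horizontal direction from OFF lean to ON lean, z up
- isolator_tip (a point): centre of the red knob, 62 mm from the pivot along the lever; knob 24 mm diameter, 35 long (45 to 80 mm from the pivot). z of this point's frame is 0.6 rad off the lever's line
- pack0_c (a point): centre of a spent torch battery pack, a blue box with a white band and two brass contacts, 70 (x) x 36 (y) x 26 (z) mm, 50 to 90 g; absent in some starts
- pack0: the same battery pack, origin at the centre of its underside
- pack1_c (a point): centre of a spent torch battery pack, a blue box with a white band and two brass contacts, 70 (x) x 36 (y) x 26 (z) mm, 50 to 90 g; absent in some starts
- pack1: the same battery pack, origin at the centre of its underside
- pack2_c (a point): centre of a spent torch battery pack, a blue box with a white band and two brass contacts, 70 (x) x 36 (y) x 26 (z) mm, 50 to 90 g; absent in some starts
- pack2: the same battery pack, origin at the centre of its underside
- pack3_c (a point): centre of a spent torch battery pack, a blue box with a white band and two brass contacts, 70 (x) x 36 (y) x 26 (z) mm, 50 to 90 g; absent in some starts
- pack3: the same battery pack, origin at the centre of its underside
- torch: bystander: upright steel torch with black ringed twist cap, 48 mm wide, 150 tall (mm); origin on its underside or axis
- spanner: bystander: spanner lying flat, 190 long (mm); origin on its underside or axis
- screwdriver: bystander: grey-handled screwdriver lying flat, 200 long (mm); origin on its underside or axis
- penstand: bystander: white ceramic pen stand with pens, 76 wide, 155 tall with its pens (mm); origin on its underside or axis
- mug: bystander: blue ceramic mug, 80 wide, 90 tall (mm); origin on its underside or axis
- jar: bystander: amber glass jar with red cap, 70 wide, 110 tall (mm); origin on its underside or axis
There are look-alikes about, which are no part of the job. What is shaped like the pack1 but brown, orange or purple is not meant.

How it is judged:
On the way, in this order (a step that is already met when the one before it is completed fails the run):
1. the isolator is fully off (value of joint isolator below 0.15 rad), for 0.2 s.
2. with the isolator off, every pack lies in the level dustpan (value of joint isolator below 0.15 rad and angle between pan_tray's own z axis and vertical below 0.2 rad and x of pack0_c in the frame of pan_tray between -0.085 and 0.085 m and y of pack0_c in the frame of pan_tray between -0.105 and 0.105 m and z of pack0_c in the frame of pan_tray between 0 and 0.08 m and x of pack1_c in the frame of pan_tray between -0.085 and 0.085 m and y of pack1_c in the frame of pan_tray between -0.105 and 0.105 m and z of pack1_c in the frame of pan_tray between 0 and 0.08 m and x of pack2_c in the frame of pan_tray between -0.085 and 0.085 m and y of pack2_c in the frame of pan_tray between -0.105 and 0.105 m and z of pack2_c in the frame of pan_tray between 0 and 0.08 m and x of pack3_c in the frame of pan_tray between -0.085 and 0.085 m and y of pack3_c in the frame of pan_tray between -0.105 and 0.105 m and z of pack3_c in the frame of pan_tray between 0 and 0.08 m), for 0.2 s.
3. with the isolator off, the dustpan is tipped, open edge at least 0.5 rad down, above the tub (value of joint isolator below 0.15 rad and angle between pan_tray's own x axis and vertical below 1.07 rad and horizontal distance between pan_lip and tub below 0.15 m and height (world z) of pan_lip above 0.05 m), for 0.1 s.
4. with the isolator off, all packs are in the tub and the dustpan lies flat on its mat again (value of joint isolator below 0.15 rad and horizontal distance between pan_mid and mat below 0.045 m and angle between the x axis of pan_tray and the x axis of mat, either way round below 0.3 rad and angle between pan_tray's own z axis and vertical below 0.06 rad and height (world z) of pan_tray below 0.014 m and x of pack0_c in the frame of tub between -0.11 and 0.11 m and y of pack0_c in the frame of tub between -0.13 and 0.13 m and z of pack0_c in the frame of tub between 0 and 0.1 m and x of pack1_c in the frame of tub between -0.11 and 0.11 m and y of pack1_c in the frame of tub between -0.13 and 0.13 m and z of pack1_c in the frame of tub between 0 and 0.1 m and x of pack2_c in the frame of tub between -0.11 and 0.11 m and y of pack2_c in the frame of tub between -0.13 and 0.13 m and z of pack2_c in the frame of tub between 0 and 0.1 m and x of pack3_c in the frame of tub between -0.11 and 0.11 m and y of pack3_c in the frame of tub between -0.13 and 0.13 m and z of pack3_c in the frame of tub between 0 and 0.1 m), for 0.2 s.
At the end, for the whole second after the job is handed in: every pack at rest inside the tub, the dustpan flat on its mat (its outline's centre within 45 mm of the mat's centre, lengthwise within 0.3 rad of the mat's length), isolator lever fully on (above 1.05 rad) (value of joint isolator above 1.05 rad and horizontal distance between pan_mid and mat below 0.045 m and angle between the x axis of pan_tray and the x axis of mat, either way round below 0.3 rad and angle between pan_tray's own z axis and vertical below 0.06 rad and height (world z) of pan_tray below 0.014 m and x of pack0_c in the frame of tub between -0.11 and 0.11 m and y of pack0_c in the frame of tub between -0.13 and 0.13 m and z of pack0_c in the frame of tub between 0 and 0.1 m and x of pack1_c in the frame of tub between -0.11 and 0.11 m and y of pack1_c in the frame of tub between -0.13 and 0.13 m and z of pack1_c in the frame of tub between 0 and 0.1 m and x of pack2_c in the frame of tub between -0.11 and 0.11 m and y of pack2_c in the frame of tub between -0.13 and 0.13 m and z of pack2_c in the frame of tub between 0 and 0.1 m and x of pack3_c in the frame of tub between -0.11 and 0.11 m and y of pack3_c in the frame of tub between -0.13 and 0.13 m and z of pack3_c in the frame of tub between 0 and 0.1 m and linear speed of each of pack0, pack1, pack2, pack3 below 0.03 m/s); the robot touches nothing.
It fails at once if a bystander (torch, spanner, screwdriver, pen stand, mug or jar) is shifted by more than 4 cm (distance of any of torch, spanner, screwdriver, penstand, mug, jar from where it was at the start of the episode above 0.04 m).
Of pack0, pack1, pack2, pack3 only 3 to 4 are there at a start; the rules pass over those that are not, and their reading is None.
At some moment in a run one of pack0, pack1, pack2, pack3, pan may be knocked a few centimetres aside while the robot is not near it.
It also fails if it takes over 210 s, if anything falls off the work surface, if the arm or the gripper's body presses on something with over 40 N, if the wrist force passes 120 N, or if a joint passes its speed limit or range.

## Working session

There is one attempt and no reset: what is moved stays moved. The work goes in short steps, Python scripts to look and compute and a tool call to move; the robot and the scene stay as the last step left them, time stands still between calls to the robot, and variables do not carry over. Pictures are saved under pics/ and viewed, and the job is handed in when it is done.

Besides the shell and the picture viewer there is one more tool, called in YAML: its name, and indented under it one key for each argument. arm_command: Moves the arm, as the interface text tells. Its arguments: {"type":"object","properties":{"deltas":{"type":"array","items":{"type":"object","properties":{"xyz":{"type":"array","items":{"type":"number"}},"turn":{"type":"number"},"jaw":{"type":"number"}}}},"force":{"type":"number"}},"required":["deltas"]}

```bash
ls; mkdir -p pics
python3 - <<'E'
from cell import observe, get_image
import cv2,numpy as np
print(observe())
for n in("side","top"):
    d=get_image(n); cv2.imwrite(f"pics/{n}0.png",d["frame"][:,:,::-1]); print(n,d["camera_matrix"],d["cam_to_world"].round(4).tolist()); np.savez(f"/tmp/{n}0.npz",**d)
E
```

```text
pics
{'clock': 0.0, 'joints': array([-1.27660277,  0.43520817,  0.0249773 ,  1.57410949, -0.01158665,
        1.13399451, -0.07515716]), 'dq': array([-0.00037784,  0.00147199,  0.00132655,  0.00104113, -0.00017898,
       -0.00189326, -0.00223518]), 'joint_efforts': array([-1.39799700e-03, -6.67866755e+01,  9.84391160e-01, -3.14473557e+01,
       -6.05462515e-02,  4.29730152e-02,  1.80437232e-04]), 'position': array([0.24139939, 0.57593845, 0.22594944]), 'ee_rot': array([-6.19363262e-01, -3.07977452e+00,  2.46140301e-03]), 'force': array([ 0.31407436, -1.1080271 ,  0.44287936]), 'ft_torque': array([-0.00356741,  0.05029411, -0.0270546 ]), 'width': 0.9977088507911841}
side [[529.8735243    0.         323.71158866]
 [  0.         529.8735243  238.6425763 ]
 [  0.           0.           1.        ]] [[0.7136, 0.476, -0.5139, -0.0754], [-0.7002, 0.5052, -0.5044, -0.5804], [0.0195, 0.7198, 0.6939, 0.8982], [0.0, 0.0, 0.0, 1.0]]
top [[553.8005686    0.         322.93186716]
 [  0.         553.8005686  226.80086593]
 [  0.           0.           1.        ]] [[0.0024, 0.9867, -0.1626, 0.3305], [-0.9999, 0.0042, 0.0106, 0.0126], [0.0112, 0.1626, 0.9866, 1.1626], [0.0, 0.0, 0.0, 1.0]]
```

View pics/top0.png

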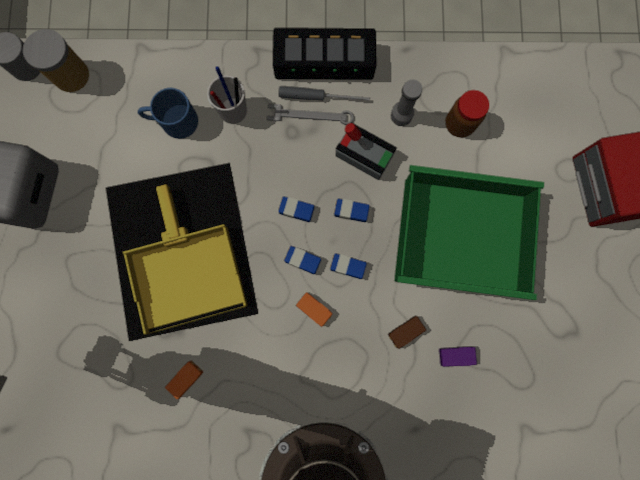

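View pics/side0.png

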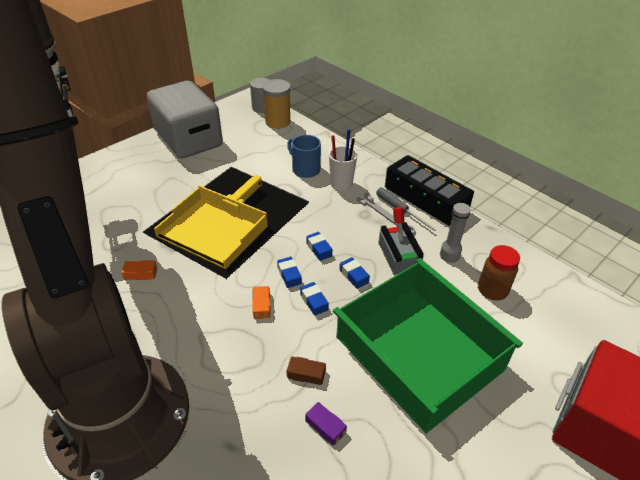

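Candidates in the top view:
- **Blue with a white band (wanted):** packs at (297,209), (352,210), (303,260) and (349,266).
- **Look-alikes (not wanted):** orange (314,309), brown (407,332), purple (458,356) and red-brown (184,380).
- **Also blue:** the mug at (172,113), a bystander.

The isolator is at (365,150). Its lever leans to the red mark, so it is ON. Next I measure.

```bash
cat > h.py <<'E'
import numpy as np,cv2
from scipy.spatial.transform import Rotation as R
def cloud(d):
    K=d["camera_matrix"];T=d["cam_to_world"];z=d["depth"].astype(float)
    v,u=np.mgrid[0:z.shape[0],0:z.shape[1]]
    p=np.stack([(u-K[0,2])/K[0,0]*z,-(v-K[1,2])/K[1,1]*z,-z],-1)
    w=p@T[:3,:3].T+T[:3,3]; w[z<=0]=np.nan
    return w
def ray(d,u,v,zp):
    K=d["camera_matrix"];T=d["cam_to_world"]
    r=T[:3,:3]@np.array([(u-K[0,2])/K[0,0],-(v-K[1,2])/K[1,1],-1]); o=T[:3,3]
    return o+r*(zp-o[2])/r[2]
def proj(d,P):
    T=d["cam_to_world"];K=d["camera_matrix"];p=T[:3,:3].T@(np.array(P)-T[:3,3])
    return K[0,0]*p[0]/-p[2]+K[0,2],K[1,1]*-p[1]/-p[2]+K[1,2]
def rect(P):
    (c,(w,h),a)=cv2.minAreaRect((np.asarray(P)[:,:2]*1000).astype(np.float32))
    if w<h: w,h,a=h,w,a+90
    a=(a+90)%180-90
    return np.array(c)/1000,(w,h),a   # centre m, mm, long-axis angle deg
def hsv(d): return cv2.cvtColor(d["frame"],cv2.COLOR_RGB2HSV)
def go(x,y,z,yaw=None,st=None):
    """print shift for tool. yaw: world angle (deg) of jaw (tool y) axis, mod 180"""
    from cell import observe
    st=st or observe(); M=R.from_rotvec(st["ee_rot"]).as_matrix()
    s=M.T@(np.array([x,y,z])-st["position"])*100
    ty=np.degrees(np.arctan2(M[1,1],M[0,1])); t=0
    if yaw is not None:
        t=(yaw-ty+90)%180-90; t=-t  # tool z down
    print("t=%.2f pos %s jawaxis %.1f j7 %.2f w %.3f F %s"%(st["clock"],st["position"].round(4),ty,st["joints"][6],st["width"],st["force"].round(1)))
    print("  -> xyz cm",s.round(2),"dist",np.linalg.norm(s).round(1),"turn",round(t,1),"or",round(t-180*np.sign(t),1),"toolz",M[:,2].round(3))
E
cat > meas.py <<'E'
from h import *
def packs(d,w):
    H=hsv(d); out=[]
    m=((H[...,0]>100)&(H[...,0]<128)&(H[...,1]>140)&(H[...,2]>60)).astype(np.uint8)
    n,l,s,c=cv2.connectedComponentsWithStats(m)
    for i in range(1,n):
        if s[i,4]<80: continue
        q=np.nanmedian(w[l==i],0)
        # top-face region: dilate and take height band
        near=(np.hypot(w[...,0]-q[0],w[...,1]-q[1])<0.06)
        out.append((c[i],s[i,4],q,near))
    return out
E
python3 - <<'E'
from h import *
from meas import packs
d=dict(np.load('/tmp/top0.npz')); w=cloud(d);H=hsv(d)
print("table z",np.nanmedian(w[420:440,60:100,2]), w[250:260,280:284,2].mean())
for c,a,q,near in packs(d,w):
    band=near&(w[...,2]>0.020)&(w[...,2]<0.034)
    n,l,s,_=cv2.connectedComponentsWithStats(band.astype(np.uint8))
    # component nearest
    ids=[i for i in range(1,n) if s[i,4]>100]
    print(c.round(),a,q.round(3),[ (rect(w[l==i]),s[i,4]) for i in ids])
E
```

```text
table z -3.550316115719099e-05 0.00027827551695054354
[304. 211.] 259 [0.551 0.04  0.026] [((array([0.55822058, 0.05835473]), (70.80876159667969, 37.02138900756836), 73.25187683105469), np.int32(574))]
[360. 211.] 253 [ 0.552 -0.077  0.026] [((array([ 0.55630554, -0.05886616]), (69.85285186767578, 37.108436584472656), 78.94901275634766), np.int32(573))]
[310. 263.] 280 [0.442 0.027 0.026] [((array([0.45076755, 0.04404849]), (70.78594207763672, 36.27882766723633), 67.8780746459961), np.int32(589)), ((array([ 0.44473413, -0.02384023]), (37.5071907043457, 18.512874603271484), -1.1053314208984375), np.int32(134))]
[356. 268.] 273 [ 0.432 -0.068  0.026] [((array([ 0.43836578, -0.05039632]), (70.39326477050781, 36.47295379638672), 74.41532135009766), np.int32(590))]
```

Run:
```python
from h import *
d=dict(np.load('/tmp/top0.npz')); w=cloud(d);H=hsv(d)
h,s,v=[H[...,i].astype(int) for i in range(3)]
y=(h>18)&(h<35)&(s>120)&(v>60)
g=(h>55)&(h<85)&(s>120)&(v>40)
def big(m):
    n,l,st,_=cv2.connectedComponentsWithStats(m.astype(np.uint8)); return l==1+st[1:,4].argmax()
Y=big(y);G=big(g)
print("pan all",rect(w[Y&~np.isnan(w[...,0])]))
print("z hist",np.nanpercentile(w[Y][:,2],[5,25,50,75,95]))
fl=Y&(w[...,2]<0.013)
print("floor",rect(w[fl]))
hd=Y&(w[...,2]>0.042)
print("tops",rect(w[hd]))
rim=G&(w[...,2]>0.08); print("tub rim",rect(w[rim]),np.nanmedian(w[rim][:,2]))
print("tub floor",np.nanmedian(w[G&(w[...,2]<0.03)],0))
mat=big((v<45)&(s<90)&(w[...,2]<0.02)&(np.mgrid[0:480,0:640][1]<262)&(np.mgrid[0:480,0:640][0]>150)&(np.mgrid[0:480,0:640][0]<345)&(np.mgrid[0:480,0:640][1]>100))
m2=mat&~np.isnan(w[...,0]); print("mat",rect(w[m2]),m2.sum())
red=((h<8)|(h>172))&(s>150)&(v>80)
for nm,box in(("knob",(330,110,400,180)),):
    a,b,c,e=box; M=np.zeros_like(red);M[b:e,a:c]=1
    K=big(red&M); vv,uu=np.where(K); print(nm,uu.mean(),vv.mean(),np.nanmedian(w[K],0),np.nanmin(w[K],0),np.nanmax(w[K],0))
    Gm=g&M; vv,uu=np.where(Gm);print("green",uu.mean(),vv.mean(),np.nanmedian(w[Gm],0))
    h2=M&(w[...,2]>0.03)&(w[...,2]<0.06); print("house",rect(w[big(h2)]))
for nm,(u_,v_),zz in (("torch",(411,88),.15),("jar",(473,104),.11),("pen",(226,95),.1),("mug",(170,105),.09),("spannerR",(347,117),.005),("spannerL",(272,112),.005),("sdR",(370,100),.0),("chg",(325,45),.05)):
    print(nm,ray(d,u_,v_,zz).round(3),w[v_,u_].round(3))
crop=d["frame"][180:300,260:420,::-1]; cv2.imwrite("pics/crop_packs.png",cv2.resize(crop,None,fx=4,fy=4))
crop=d["frame"][90:190,310:430,::-1]; cv2.imwrite("pics/crop_iso.png",cv2.resize(crop,None,fx=5,fy=5))
```

```text
pan all (array([0.46396674, 0.30378101]), (286.2571105957031, 223.61448669433594), 15.732473373413086)
z hist [0.00383474 0.00613886 0.00786826 0.0103643  0.04636632]
floor (array([0.46387726, 0.3041416 ]), (286.22637939453125, 222.86241149902344), 15.71787166595459)
tops (array([0.4974389 , 0.30552863]), (215.84983825683594, 211.72047424316406), 14.91373348236084)
tub rim (array([ 0.50010748, -0.29072418]), (269.65020751953125, 235.66856384277344), 82.36336517333984) 0.090060600040764
tub floor [ 0.50231204 -0.3007386   0.00569819]
mat (array([0.47268738, 0.29982767]), (329.0445556640625, 268.80145263671875), 12.026299476623535) 7069
knob 347.62068965517244 133.81379310344826 [ 0.7001076  -0.04795412  0.10875897] [ 0.68648805 -0.05949019  0.04218134] [ 0.71279258 -0.03684313  0.12147023]
green 384.57758620689657 159.08620689655172 [ 0.65814047 -0.12809244  0.04700239]
house (array([ 0.68041522, -0.08712092]), (109.92733001708984, 69.46539306640625), 60.353031158447266)
torch [ 0.771 -0.168  0.15 ] [ 0.771 -0.168  0.15 ]
jar [ 0.755 -0.299  0.11 ] [ 0.753 -0.298  0.115]
pen [0.775 0.198 0.1  ] [0.793 0.205 0.056]
mug [0.757 0.312 0.09 ] [0.787 0.333 0.014]
spannerR [ 0.765 -0.052  0.005] [ 0.767 -0.052  0.001]
spannerL [0.776 0.112 0.005] [0.777 0.112 0.003]
sdR [ 0.807 -0.103  0.   ] [ 0.807 -0.103  0.001]
chg [ 0.911 -0.003  0.05 ] [ 0.899 -0.003  0.073]
```

View pics/crop_packs.png

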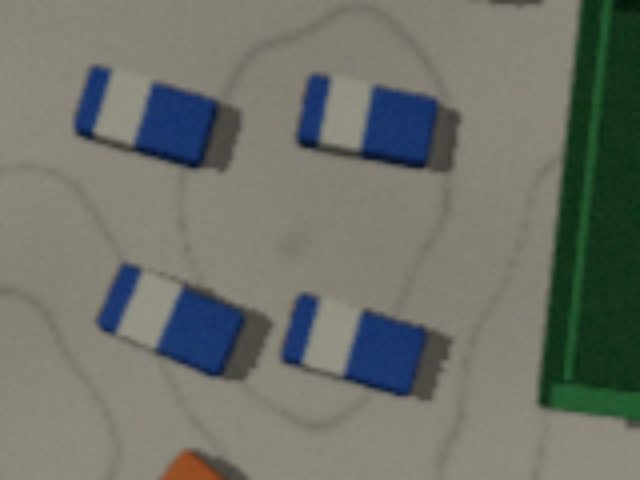

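View pics/crop_iso.png

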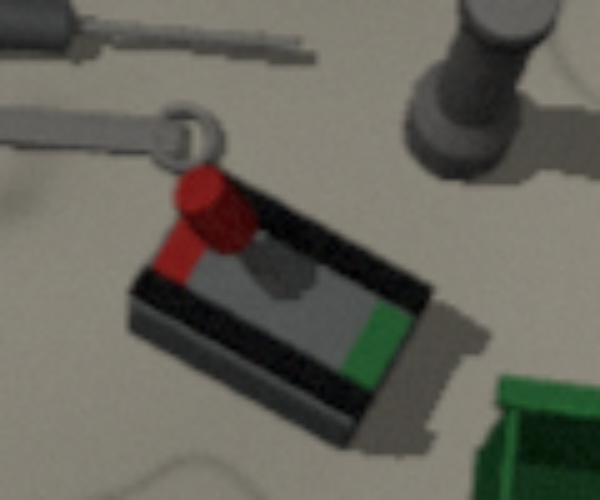

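Run:
```python
from h import *
d=dict(np.load('/tmp/top0.npz')); w=cloud(d);H=hsv(d)
h,s,v=[H[...,i].astype(int) for i in range(3)]
Y=(h>18)&(h<35)&(s>120)&(v>60)
# pan handle: height 0.04..0.05 top
u0=np.mgrid[0:480,0:640][1];v0=np.mgrid[0:480,0:640][0]
ang=np.radians(13)
# handle: yellow, v<232 , centerline fit of top face
hd=Y&(w[...,2]>0.040)&(w[...,2]<0.05)&(v0<228)&(u0<190)
print("handle",rect(w[hd]),hd.sum())
P=w[hd][:,:2];c=P.mean(0);e,V=np.linalg.eigh(np.cov(P.T));print(c,np.degrees(np.arctan2(*V[::-1,1])))
# tub rim outer: points 0.085<z<0.095 any colour in tub region
r=(w[...,2]>0.084)&(w[...,2]<0.096)&(w[...,1]<-0.12)&(w[...,0]<0.68)&(w[...,1]>-0.46)&(h>55)&(h<85)
print("rim",rect(w[r])); hull=cv2.convexHull((w[r][:,:2]*1000).astype(np.float32))[:,0]; print(cv2.approxPolyDP(hull.reshape(-1,1,2),12,True)[:,0].round())
```

```text
handle (array([0.55300793, 0.32190451]), (100.08094787597656, 33.45389938354492), 23.30139923095703) 502
[0.55523393 0.32213817] -162.9048989120612
rim (array([ 0.50089545, -0.290849  ]), (270.67919921875, 236.797607421875), 82.62584686279297)
[[ 634. -173.]
 [ 402. -142.]
 [ 368. -407.]
 [ 600. -439.]]
```

The crops confirm four clean blue packs with white bands. The isolator lever's red knob is over the red mark, about (352,130). The pivot is near (0.680,-0.087) and the ON direction is 60.4° in world. I'll straddle the knob with open fingers and push it towards green.

```bash
python3 -c "
from h import *
go(0.692,-0.065,0.24,60.35)"
```

```text
t=0.10 pos [0.2414 0.576  0.226 ] jawaxis 67.3 j7 -0.08 w 1.000 F [-0.6 -0.5  0.5]
  -> xyz cm [-66.33 -41.71  -1.33] dist 78.4 turn 6.9 or -173.1 toolz [-0.    -0.001 -1.   ]
```

arm_command:
  deltas:
    - {"xyz":[-66.3,-41.7,-1.4],"turn":7,"jaw":0}
    - {"xyz":[-66.3,-41.7,-1.4],"turn":7,"jaw":0}
    - {"xyz":[-66.3,-41.7,-1.4],"turn":7,"jaw":0}
    - {"xyz":[-66.3,-41.7,-1.4],"turn":7,"jaw":0}
    - {"xyz":[-66.3,-41.7,-1.4],"turn":7,"jaw":0}

```text
clock: 0.52
position: [0.3619, 0.404, 0.2302]
ee_rot: [-0.806, -3.036, 0.003]
force: [1.4, 0.4, 0.1]
width: 1.0
```

```bash
python3 -c "
from h import *
go(0.692,-0.065,0.24,60.35)"
```

```text
t=0.52 pos [0.3619 0.404  0.2302] jawaxis 60.3 j7 0.15 w 1.000 F [1.4 0.4 0.1]
  -> xyz cm [-51.92 -24.36  -0.92] dist 57.4 turn -0.1 or 179.9 toolz [-0.001 -0.002 -1.   ]
```

arm_command:
  deltas:
    - {"xyz":[-52,-24.4,-1],"turn":0,"jaw":0}
    - {"xyz":[-52,-24.4,-1],"turn":0,"jaw":0}
    - {"xyz":[-52,-24.4,-1],"turn":0,"jaw":0}
    - {"xyz":[-52,-24.4,-1],"turn":0,"jaw":0}
    - {"xyz":[-52,-24.4,-1],"turn":0,"jaw":0}

```text
clock: 0.93
position: [0.4815, 0.2335, 0.2342]
ee_rot: [-0.805, -3.036, 0.003]
force: [2.0, 0.5, 0.5]
width: 0.998
```

```bash
python3 -c "
from h import *
go(0.692,-0.065,0.24,60.35)"
```

```text
t=0.93 pos [0.4815 0.2335 0.2342] jawaxis 60.3 j7 0.57 w 0.998 F [2.  0.5 0.5]
  -> xyz cm [-33.08 -15.5   -0.55] dist 36.5 turn -0.1 or 179.9 toolz [-0.001 -0.002 -1.   ]
```

arm_command:
  deltas:
    - {"xyz":[-33,-15.5,-0.5],"turn":0,"jaw":0}
    - {"xyz":[-33,-15.5,-0.5],"turn":0,"jaw":0}
    - {"xyz":[-33,-15.5,-0.5],"turn":0,"jaw":0}
    - {"xyz":[-33,-15.5,-0.5],"turn":0,"jaw":0}
    - {"xyz":[-33,-15.5,-0.5],"turn":0,"jaw":0}

```text
clock: 1.35
position: [0.6011, 0.0631, 0.237]
ee_rot: [-0.805, -3.036, 0.003]
force: [1.3, 0.7, 0.4]
width: 1.0
```

```bash
python3 -c "
from h import *
go(0.692,-0.065,0.24,60.35)"
```

```text
t=1.35 pos [0.6011 0.0631 0.237 ] jawaxis 60.3 j7 0.97 w 1.000 F [1.3 0.7 0.4]
  -> xyz cm [-14.24  -6.62  -0.29] dist 15.7 turn -0.0 or 180.0 toolz [-0.001 -0.002 -1.   ]
```

arm_command:
  deltas:
    - {"xyz":[-14.2,-6.6,-0.3]}
    - {"xyz":[-14.2,-6.6,-0.3]}
    - {"xyz":[-14.2,-6.6,-0.3]}
    - {"xyz":[-14.2,-6.6,-0.3]}
    - {"xyz":[-14.2,-6.6,-0.3]}

```text
schema error: expected keys xyz, turn, jaw
```

```bash
python3 -c "
from h import *
go(0.692,-0.065,0.097,60.35)
from cell import get_image
d=get_image('side');cv2.imwrite('pics/s1.png',d['frame'][:,:,::-1])"
```

```text
t=1.35 pos [0.6011 0.0631 0.237 ] jawaxis 60.3 j7 0.97 w 1.000 F [1.3 0.7 0.4]
  -> xyz cm [-14.24  -6.59  14.01] dist 21.0 turn -0.0 or 180.0 toolz [-0.001 -0.002 -1.   ]
```

View pics/s1.png

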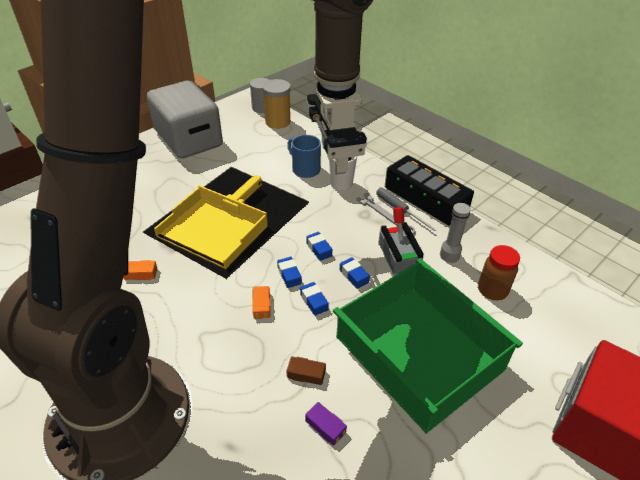

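The call was refused because every row needs all three keys. The gripper is still left of the isolator, at about (335,130) in the side view.

arm_command:
  deltas:
    - {"xyz":[-14.2,-6.6,-0.3],"turn":0,"jaw":0}
    - {"xyz":[-14.2,-6.6,-0.3],"turn":0,"jaw":0}
    - {"xyz":[-14.2,-6.6,-0.3],"turn":0,"jaw":0}
    - {"xyz":[-14.2,-6.6,-0.3],"turn":0,"jaw":0}
    - {"xyz":[-14.2,-6.6,-0.3],"turn":0,"jaw":0}

```text
clock: 1.82
position: [0.6962, -0.0851, 0.2406]
ee_rot: [0.831, 3.024, -0.02]
force: [-2.1, 0.2, -0.0]
width: 1.004
```

```bash
python3 -c "
from h import *
go(0.692,-0.065,0.097,60.35)
from cell import get_image
d=get_image('side');cv2.imwrite('pics/s2.png',d['frame'][:,:,::-1])
d=get_image('top');cv2.imwrite('pics/t2.png',d['frame'][:,:,::-1])"
```

```text
t=1.82 pos [ 0.6962 -0.0851  0.2406] jawaxis 59.3 j7 1.21 w 1.004 F [-2.1  0.2 -0. ]
  -> xyz cm [ 1.51  1.67 14.33] dist 14.5 turn -1.1 or 178.9 toolz [ 0.002 -0.014 -1.   ]
```

View pics/s2.png

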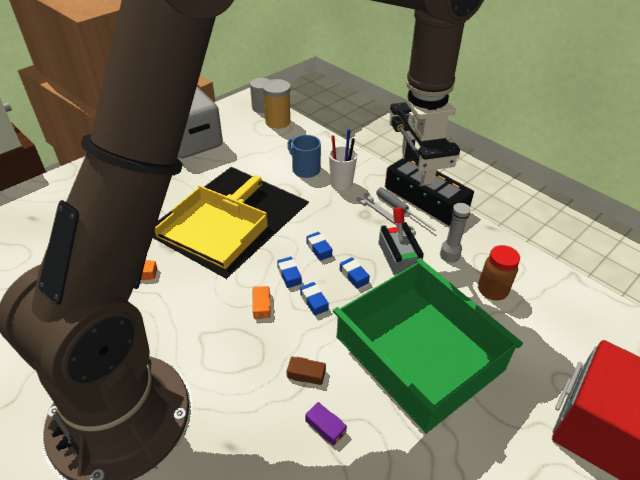

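View pics/t2.png

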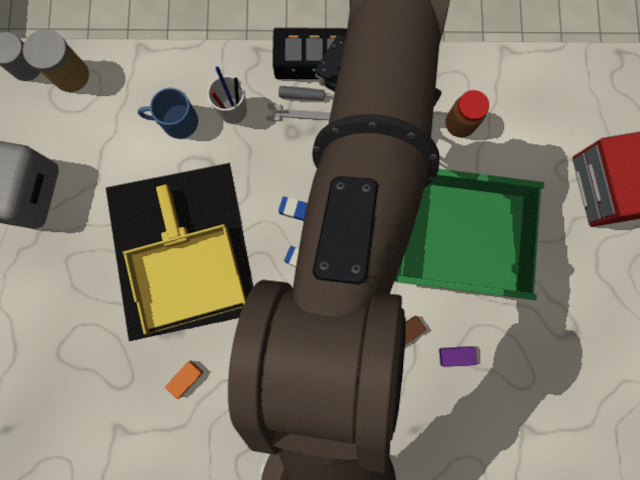

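The top view is blocked by the arm, but the side view shows the gripper above and behind the isolator, as planned. There was some dynamic overshoot, so I'll settle the arm first and then descend.

arm_command:
  deltas:
    - {"xyz":[1.5,1.7,2],"turn":-1,"jaw":0}
    - {"xyz":[1.5,1.7,2],"turn":-1,"jaw":0}
    - {"xyz":[1.5,1.7,3],"turn":-1,"jaw":0}
    - {"xyz":[1.5,1.7,4],"turn":-1,"jaw":0}
    - {"xyz":[1.5,1.7,4],"turn":-1,"jaw":0}

```text
clock: 2.33
position: [0.6891, -0.0561, 0.198]
ee_rot: [-0.799, -3.038, 0.015]
force: [-0.7, 0.0, -0.7]
width: 1.002
```

```bash
python3 -c "
from h import *
go(0.692,-0.065,0.097,60.35)"
```

```text
t=2.33 pos [ 0.6891 -0.0561  0.198 ] jawaxis 60.5 j7 1.20 w 1.002 F [-0.7  0.  -0.7]
  -> xyz cm [-0.67 -0.54 10.1 ] dist 10.1 turn 0.2 or -179.8 toolz [-0.003 -0.009 -1.   ]
```

arm_command:
  deltas:
    - {"xyz":[-0.7,-0.5,0.5],"turn":0,"jaw":0}
    - {"xyz":[-0.7,-0.5,2.5],"turn":0,"jaw":0}
    - {"xyz":[-0.7,-0.5,4],"turn":0,"jaw":0}
    - {"xyz":[-0.7,-0.5,5],"turn":0,"jaw":0}
    - {"xyz":[-0.7,-0.5,5],"turn":0,"jaw":0}

```text
clock: 2.75
position: [0.6915, -0.065, 0.1456]
ee_rot: [-0.799, -3.035, 0.017]
force: [-0.5, -0.5, -0.2]
width: 0.997
```

```bash
python3 -c "
from h import *
go(0.692,-0.065,0.097,60.35)
from cell import get_image
d=get_image('side');cv2.imwrite('pics/s3.png',cv2.resize(d['frame'][100:340,300:620,::-1],None,fx=2,fy=2))"
```

```text
t=2.75 pos [ 0.6915 -0.065   0.1456] jawaxis 60.5 j7 1.22 w 0.997 F [-0.5 -0.5 -0.2]
  -> xyz cm [-0.05  0.08  4.86] dist 4.9 turn 0.2 or -179.8 toolz [-0.006 -0.009 -1.   ]
```

View pics/s3.png

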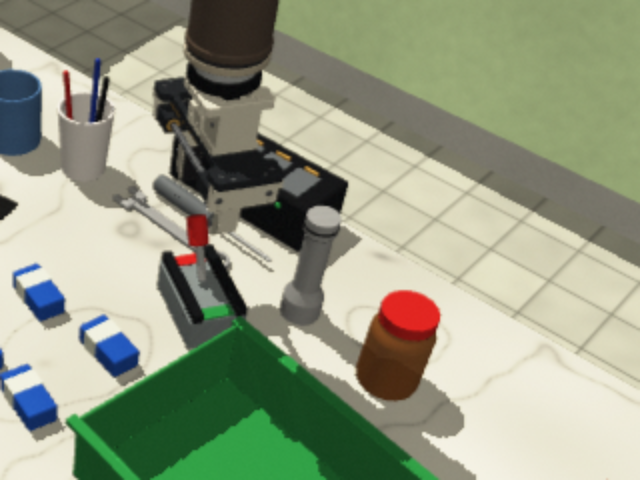

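```bash
python3 -c "
from h import *
d=dict(np.load('/tmp/side0.npz'))
f=lambda P:((np.array(proj(d,P))-[300,100])*2).round()
u=np.array([.495,.869,0]);c=np.array([.6915,-.065,.1456])
print('tcp',f(c),'fing+',f(c+.046*u),'fing-',f(c-.046*u),'knob',f([.697,-.057,.1]),'pivot',f([.68,-.087,.048]))
w=cloud(d);H=hsv(d);m=((H[...,0]<8)|(H[...,0]>172))&(H[...,1]>150)&(H[...,2]>80)
m[:,:380]=0;m[:,420:]=0;m[:190]=0;m[240:]=0
print(np.nanmedian(w[m],0))
from cell import get_image
d=get_image('side');w=cloud(d)
for a,b in((225,215),(215,190),(265,190),(210,220),(240,205)): print(a,b,w[100+b//2,300+a//2].round(3))
"
```

```text
tcp [202. 202.] fing+ [188. 177.] fing- [217. 228.] knob [195. 227.] pivot [200. 280.]
[ 0.69269265 -0.06015498  0.09868241]
225 215 [ 0.655 -0.119  0.183]
215 190 [ 0.615 -0.128  0.242]
265 190 [ 0.669 -0.152  0.227]
210 220 [ 0.808 -0.003  0.011]
240 205 [ 0.647 -0.14   0.214]
```

The projections agree: the minus-side finger is at (217,228) in the crop and the knob at (195,227), between the fingers. Descending.

arm_command:
  deltas:
    - {"xyz":[0,0,1.2],"turn":0,"jaw":0}
    - {"xyz":[0,0,2.5],"turn":0,"jaw":0}
    - {"xyz":[0,0,4],"turn":0,"jaw":0}
    - {"xyz":[0,0,4.8],"turn":0,"jaw":0}
    - {"xyz":[0,0,4.8],"turn":0,"jaw":0}

```text
clock: 3.27
position: [0.6911, -0.0651, 0.0975]
ee_rot: [-0.798, -3.034, 0.017]
force: [-0.4, 0.2, -0.1]
width: 1.002
```

```bash
python3 -c "
from h import *
u=np.array([.495,.869]);p=np.array([.692,-.065])-.068*u
go(p[0],p[1],0.097,60.35)"
```

```text
t=3.27 pos [ 0.6911 -0.0651  0.0975] jawaxis 60.5 j7 1.23 w 1.002 F [-0.4  0.2 -0.1]
  -> xyz cm [-0.05 -6.75  0.13] dist 6.8 turn 0.2 or -179.8 toolz [-0.007 -0.009 -1.   ]
```

arm_command:
  deltas:
    - {"xyz":[0,-1.5,0],"turn":0,"jaw":0}
    - {"xyz":[0,-3,0],"turn":0,"jaw":0}
    - {"xyz":[0,-4.5,0],"turn":0,"jaw":0}
    - {"xyz":[0,-6,0],"turn":0,"jaw":0}
    - {"xyz":[0,-6.7,0],"turn":0,"jaw":0}

```text
clock: 3.68
position: [0.6565, -0.128, 0.0992]
ee_rot: [-0.804, -3.033, 0.019]
force: [-0.3, 0.8, 0.5]
width: 0.998
```

```bash
python3 -c "
from h import *
u=np.array([.495,.869]);p=np.array([.692,-.065])-.068*u
go(p[0],p[1],0.097,60.35)
from cell import get_image
d=get_image('side');cv2.imwrite('pics/s4.png',cv2.resize(d['frame'][100:340,300:620,::-1],None,fx=2,fy=2))"
```

```text
t=3.68 pos [ 0.6565 -0.128   0.0992] jawaxis 60.3 j7 1.32 w 0.998 F [-0.3  0.8  0.5]
  -> xyz cm [0.03 0.43 0.22] dist 0.5 turn -0.1 or 179.9 toolz [-0.006 -0.011 -1.   ]
```

View pics/s4.png

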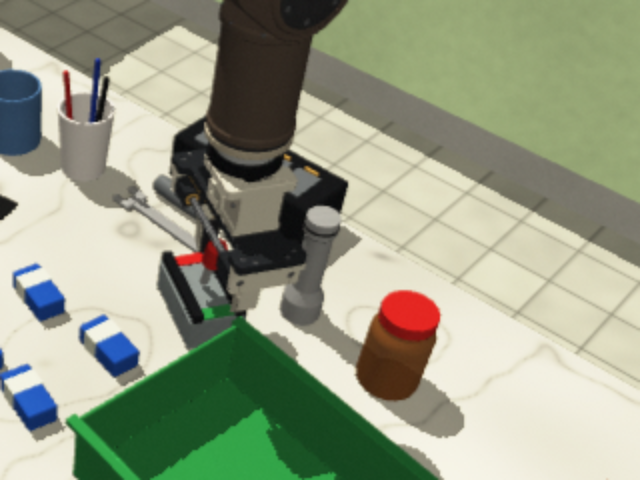

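The knob is partly hidden by the gripper at (210,255). I'll lift and check the lever.

arm_command:
  deltas:
    - {"xyz":[0,0,0],"turn":0,"jaw":0}
    - {"xyz":[0,0,-3],"turn":0,"jaw":0}
    - {"xyz":[0,0,-7],"turn":0,"jaw":0}
    - {"xyz":[0,0,-11],"turn":0,"jaw":0}
    - {"xyz":[0,0,-14],"turn":0,"jaw":0}

```text
clock: 4.15
position: [0.6577, -0.1271, 0.2425]
ee_rot: [-0.806, -3.035, 0.02]
force: [1.5, -0.9, 0.0]
width: 1.001
```

```bash
python3 -c "
from h import *
from cell import get_image
d=get_image('side');cv2.imwrite('pics/s5.png',cv2.resize(d['frame'][100:340,300:620,::-1],None,fx=2,fy=2))
go(0.4384,-0.0504,0.2,74.4)"
```

```text
t=4.20 pos [ 0.6602 -0.1276  0.2486] jawaxis 60.2 j7 1.29 w 1.001 F [2.2 0.1 5.6]
  -> xyz cm [23.13 -4.26  4.67] dist 24.0 turn -14.2 or 165.8 toolz [ 0.004 -0.013 -1.   ]
```

View pics/s5.png

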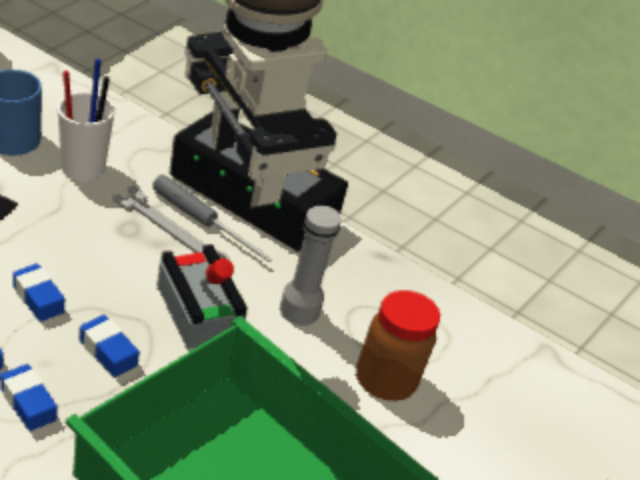

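The lever now leans to green, with the knob at crop (220,270), so the isolator is OFF. Next is the pack at (0.438,-0.050).

arm_command:
  deltas:
    - {"xyz":[5,-1,4.5],"turn":-7,"jaw":60}
    - {"xyz":[9,-1.8,4.5],"turn":-14,"jaw":60}
    - {"xyz":[13,-2.4,4.5],"turn":-21,"jaw":60}
    - {"xyz":[17,-3.2,4.5],"turn":-28,"jaw":60}
    - {"xyz":[20,-3.7,4.5],"turn":-35,"jaw":60}

```text
clock: 4.62
position: [0.4671, -0.0607, 0.2013]
ee_rot: [-0.154, 3.135, -0.021]
force: [-0.1, 0.3, 0.2]
width: 0.768
```

```bash
python3 -c "
from h import *
go(0.4384,-0.0504,0.12,-15.6)"
```

```text
t=4.62 pos [ 0.4671 -0.0607  0.2013] jawaxis 95.6 j7 1.71 w 0.768 F [-0.1  0.3  0.2]
  -> xyz cm [2.77 1.41 8.11] dist 8.7 turn -68.8 or 111.2 toolz [ 0.003 -0.013 -1.   ]
```

arm_command:
  deltas:
    - {"xyz":[2.8,1.4,4],"turn":7,"jaw":60}
    - {"xyz":[2.8,1.4,5],"turn":14,"jaw":60}
    - {"xyz":[2.8,1.4,5],"turn":21,"jaw":60}
    - {"xyz":[2.8,1.4,5],"turn":28,"jaw":60}
    - {"xyz":[2.8,1.4,5],"turn":35,"jaw":60}

```text
clock: 5.03
position: [0.4376, -0.0498, 0.1508]
ee_rot: [0.803, 3.031, -0.019]
force: [-0.2, -0.5, 0.4]
width: 0.765
```

arm_command:
  deltas:
    - {"xyz":[0,0,0],"turn":7,"jaw":60}
    - {"xyz":[0,0,0],"turn":14,"jaw":60}
    - {"xyz":[0,0,0],"turn":21,"jaw":60}
    - {"xyz":[0,0,0],"turn":28,"jaw":60}
    - {"xyz":[0,0,0],"turn":35,"jaw":60}

```text
clock: 5.45
position: [0.4376, -0.0495, 0.1508]
ee_rot: [1.683, 2.642, -0.015]
force: [0.7, -0.0, -0.4]
width: 0.768
```

```bash
python3 -c "
from h import *
go(0.4384,-0.0504,0.12,-15.6)"
```

```text
t=5.45 pos [ 0.4376 -0.0495  0.1508] jawaxis 25.0 j7 0.53 w 0.768 F [ 0.7 -0.  -0.4]
  -> xyz cm [-0.07  0.04  3.08] dist 3.1 turn 40.6 or -139.4 toolz [ 0.003 -0.013 -1.   ]
```

arm_command:
  deltas:
    - {"xyz":[0,0,0],"turn":7,"jaw":60}
    - {"xyz":[0,0,1],"turn":14,"jaw":60}
    - {"xyz":[0,0,2],"turn":21,"jaw":60}
    - {"xyz":[0,0,4],"turn":28,"jaw":60}
    - {"xyz":[0,0,6],"turn":35,"jaw":60}

```text
clock: 5.87
position: [0.4386, -0.0501, 0.0906]
ee_rot: [2.402, 2.005, -0.007]
force: [0.5, 1.1, -0.5]
width: 0.767
```

arm_command:
  deltas:
    - {"xyz":[0,0,1],"turn":5.6,"jaw":60}
    - {"xyz":[0,0,2],"turn":5.6,"jaw":60}
    - {"xyz":[0,0,3],"turn":5.6,"jaw":60}
    - {"xyz":[0,0,4],"turn":5.6,"jaw":60}
    - {"xyz":[0,0,4],"turn":5.6,"jaw":60}

```text
clock: 6.28
position: [0.4379, -0.0503, 0.0492]
ee_rot: [2.497, 1.886, -0.009]
force: [-0.6, 0.2, -0.5]
width: 0.767
```

```bash
python3 -c "
from h import *
go(0.4384,-0.0504,0.007,-15.6)"
```

```text
t=6.28 pos [ 0.4379 -0.0503  0.0492] jawaxis -15.9 j7 0.03 w 0.767 F [-0.6  0.2 -0.5]
  -> xyz cm [0.06 0.02 4.22] dist 4.2 turn -0.3 or 179.7 toolz [ 0.003 -0.013 -1.   ]
```

arm_command:
  deltas:
    - {"xyz":[0,0,1],"turn":0,"jaw":60}
    - {"xyz":[0,0,2],"turn":0,"jaw":60}
    - {"xyz":[0,0,3],"turn":0,"jaw":60}
    - {"xyz":[0,0,4.2],"turn":0,"jaw":60}
    - {"xyz":[0,0,4.2],"turn":0,"jaw":60}
  force: 25

```text
clock: 6.7
position: [0.4375, -0.0507, 0.0063]
ee_rot: [2.497, 1.887, -0.011]
force: [-0.6, 0.0, -0.4]
width: 0.764
```

arm_command:
  deltas:
    - {"xyz":[0,0,0],"turn":0,"jaw":255}
    - {"xyz":[0,0,0],"turn":0,"jaw":255}
    - {"xyz":[0,0,0],"turn":0,"jaw":255}
    - {"xyz":[0,0,0],"turn":0,"jaw":255}
    - {"xyz":[0,0,0],"turn":0,"jaw":255}
  force: 25

```text
clock: 7.12
position: [0.4378, -0.0506, 0.0068]
ee_rot: [2.497, 1.887, -0.01]
force: [-0.2, -0.0, 0.2]
width: 0.45
```

```bash
python3 -c "
from h import *
go(0.4384,-0.0504,0.007,-15.6)"
```

```text
t=7.12 pos [ 0.4378 -0.0506  0.0068] jawaxis -15.8 j7 0.09 w 0.450 F [-0.2 -0.   0.2]
  -> xyz cm [ 0.04  0.05 -0.02] dist 0.1 turn -0.2 or 179.8 toolz [ 0.002 -0.013 -1.   ]
```

```bash
python3 -c "
from h import *
d=dict(np.load('/tmp/top0.npz')); w=cloud(d);H=hsv(d)
h,s,v=[H[...,i].astype(int) for i in range(3)]
Y=(h>18)&(h<35)&(s>120)&(v>60)
P=w[Y&(w[...,2]>0.045)&(w[...,2]<.052)]
T=np.array([.408,.290]);a=np.radians(14.5)
for k in range(3):
    x=np.array([np.cos(a),np.sin(a)]);y=np.array([-x[1],x[0]])
    q=np.c_[(P[:,:2]-T)@x,(P[:,:2]-T)@y]
    b=q[(abs(q[:,1])>.02)&(abs(q[:,0]-.083)<.008)]
    sl,ic=np.polyfit(b[:,1],b[:,0],1); print(len(b),np.degrees(a),sl,ic,b[:,1].min(),b[:,1].max())
    a-=sl; 
Ps=w[Y&(w[...,2]>0.026)&(w[...,2]<.052)]
x=np.array([np.cos(a),np.sin(a)]);y=np.array([-x[1],x[0]])
q=np.c_[(Ps[:,:2]-T)@x,(Ps[:,:2]-T)@y]
print(np.percentile(q[:,1],[0,1,99,100]),np.percentile(q[:,0],[0,1,99,100]))
hd=q[(q[:,0]>.1)];hz=Ps[q[:,0]>.1];print('handle y',hd[hz[:,2]>.043][:,1].min(),hd[hz[:,2]>.043][:,1].max(),hd[:,0].max())
"
```

```text
175 14.500000000000002 -0.023186788670312514 0.0821315175040801 -0.11130792108870038 0.09698935062464081
173 15.828505131270663 9.827853838629618e-05 0.08213970744962487 -0.1132597324275963 0.09505722175909827
173 15.822874185804416 4.980800050072558e-08 0.08213970759370974 -0.11325158732646876 0.09506551978461232
[-0.11369911 -0.11328011  0.09664532  0.09810482] [-0.08549177 -0.07935305  0.19454357  0.19823102]
handle y -0.021932194059673938 0.00541089029709927 0.19823102366977607
```

arm_command:
  deltas:
    - {"xyz":[0,0,0],"turn":0,"jaw":255}
    - {"xyz":[0,0,-1.5],"turn":0,"jaw":255}
    - {"xyz":[0,0,-4],"turn":0,"jaw":255}
    - {"xyz":[0,0,-8],"turn":0,"jaw":255}
    - {"xyz":[0,0,-11],"turn":0,"jaw":255}

```text
clock: 7.53
position: [0.4371, -0.0496, 0.1186]
ee_rot: [2.498, 1.886, -0.011]
force: [1.1, 0.8, -1.1]
width: 0.387
```

Gripped: the opening reads 35.6 mm against 36 mm nominal. The refined pan tray pose is centre (0.409,0.282), yaw 15.8°. First slot: pan (35,+40) mm.

```bash
python3 -c "
from h import *
go(0.4321,0.3298,0.12,15.8)"
```

```text
t=7.53 pos [ 0.4371 -0.0496  0.1186] jawaxis -15.9 j7 -0.07 w 0.387 F [ 1.1  0.8 -1.1]
  -> xyz cm [ 36.35 -10.87  -0.66] dist 37.9 turn -31.7 or 148.3 toolz [ 0.001 -0.014 -1.   ]
```

arm_command:
  deltas:
    - {"xyz":[4,-1.2,-1],"turn":-5,"jaw":255}
    - {"xyz":[8,-2.4,-1],"turn":-10,"jaw":255}
    - {"xyz":[12,-3.6,-1],"turn":-16,"jaw":255}
    - {"xyz":[16,-4.8,-1],"turn":-22,"jaw":255}
    - {"xyz":[20,-6,-1],"turn":-28,"jaw":255}

```text
clock: 7.95
position: [0.4337, 0.1597, 0.1262]
ee_rot: [1.962, 2.441, -0.014]
force: [0.5, -0.3, -0.8]
width: 0.391
```

```bash
python3 -c "
from h import *
go(0.4321,0.3298,0.12,15.8)"
```

```text
t=7.95 pos [0.4337 0.1597 0.1262] jawaxis 12.4 j7 -0.12 w 0.391 F [ 0.5 -0.3 -0.8]
  -> xyz cm [16.66  3.5   0.4 ] dist 17.0 turn -3.4 or 176.6 toolz [ 0.002 -0.013 -1.   ]
```

arm_command:
  deltas:
    - {"xyz":[4,0.8,0.4],"turn":-3.4,"jaw":255}
    - {"xyz":[8,1.6,0.4],"turn":-3.4,"jaw":255}
    - {"xyz":[12,2.4,0.4],"turn":-3.4,"jaw":255}
    - {"xyz":[15,3.2,0.4],"turn":-3.4,"jaw":255}
    - {"xyz":[16.6,3.5,0.4],"turn":-3.4,"jaw":255}

```text
clock: 8.37
position: [0.4313, 0.3342, 0.1199]
ee_rot: [1.884, 2.503, -0.012]
force: [-0.1, 0.8, -0.5]
width: 0.387
```

arm_command:
  deltas:
    - {"xyz":[0,0,0.5],"turn":0,"jaw":255}
    - {"xyz":[0,0,1],"turn":0,"jaw":255}
    - {"xyz":[0,0,2],"turn":0,"jaw":255}
    - {"xyz":[0,0,4],"turn":0,"jaw":255}
    - {"xyz":[0,0,5],"turn":0,"jaw":255}

```text
clock: 8.78
position: [0.4311, 0.3306, 0.068]
ee_rot: [1.887, 2.5, -0.016]
force: [-0.6, 0.2, -0.7]
width: 0.387
```

```bash
python3 -c "
from h import *
go(0.4321,0.3298,0.016,15.8)"
```

```text
t=8.78 pos [0.4311 0.3306 0.068 ] jawaxis 15.9 j7 -0.31 w 0.387 F [-0.6  0.2 -0.7]
  -> xyz cm [-0.03  0.09  5.2 ] dist 5.2 turn 0.1 or -179.9 toolz [ 0.001 -0.014 -1.   ]
```

arm_command:
  deltas:
    - {"xyz":[0,0.1,1.5],"turn":0,"jaw":255}
    - {"xyz":[0,0.1,3],"turn":0,"jaw":255}
    - {"xyz":[0,0.1,4.2],"turn":0,"jaw":255}
    - {"xyz":[0,0.1,5.1],"turn":0,"jaw":255}
    - {"xyz":[0,0.1,5.1],"turn":0,"jaw":255}

```text
clock: 9.2
position: [0.4316, 0.3279, 0.0152]
ee_rot: [1.89, 2.499, -0.021]
force: [-0.5, 0.1, -0.2]
width: 0.389
```

arm_command:
  deltas:
    - {"xyz":[0,0,0],"turn":0,"jaw":127}
    - {"xyz":[0,0,0],"turn":0,"jaw":127}
    - {"xyz":[0,0,0],"turn":0,"jaw":127}
    - {"xyz":[0,0,-2],"turn":0,"jaw":127}
    - {"xyz":[0,0,-6],"turn":0,"jaw":127}

```text
clock: 9.62
position: [0.4296, 0.3272, 0.0731]
ee_rot: [1.89, 2.499, -0.032]
force: [1.0, 1.2, 0.2]
width: 0.5
```

```bash
python3 -c "
from h import *
from cell import get_image
go(0.4508,0.044,0.1,-22.1)
d=get_image('side');cv2.imwrite('pics/s6.png',d['frame'][:,:,::-1])"
```

```text
t=9.62 pos [0.4296 0.3272 0.0731] jawaxis 15.8 j7 -0.31 w 0.500 F [1.  1.2 0.2]
  -> xyz cm [-27.87  -5.7   -2.11] dist 28.5 turn 37.9 or -142.1 toolz [-0.006 -0.021 -1.   ]
```

View pics/s6.png

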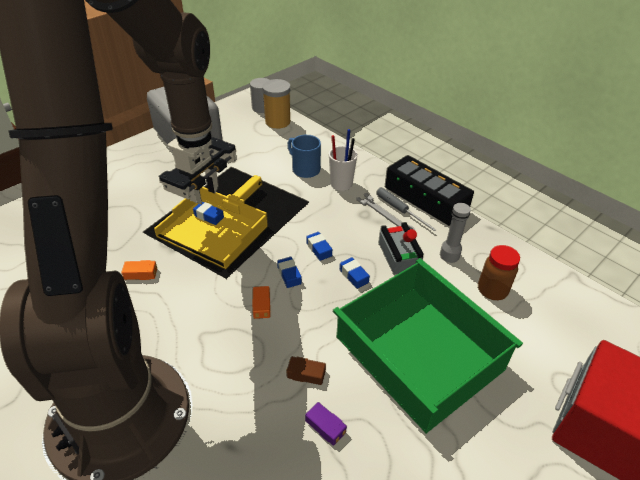

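The first pack lies in the pan at (208,212) in the side view. The other three are where they were, at (319,245), (290,271) and (355,272).

arm_command:
  deltas:
    - {"xyz":[-2,-0.4,-4],"turn":4,"jaw":60}
    - {"xyz":[-6,-1.2,-4],"turn":11,"jaw":60}
    - {"xyz":[-10,-2,-4],"turn":18,"jaw":60}
    - {"xyz":[-13,-2.7,-4],"turn":25,"jaw":60}
    - {"xyz":[-14,-2.9,-4],"turn":28,"jaw":60}

```text
clock: 10.08
position: [0.4441, 0.1828, 0.125]
ee_rot: [2.449, 1.949, -0.007]
force: [-0.3, -0.2, 0.4]
width: 0.757
```

```bash
python3 -c "
from h import *
go(0.4508,0.044,0.1,-22.1)"
```

```text
t=10.08 pos [0.4441 0.1828 0.125 ] jawaxis -13.0 j7 -0.53 w 0.757 F [-0.3 -0.2  0.4]
  -> xyz cm [-13.35   3.75   2.68] dist 14.1 turn 9.1 or -170.9 toolz [ 0.004 -0.012 -1.   ]
```

arm_command:
  deltas:
    - {"xyz":[-4,1.1,0],"turn":5,"jaw":60}
    - {"xyz":[-8,2.2,1],"turn":9,"jaw":60}
    - {"xyz":[-12,3.3,2],"turn":9,"jaw":60}
    - {"xyz":[-13.3,3.7,2.7],"turn":9,"jaw":60}
    - {"xyz":[-13.3,3.7,2.7],"turn":9,"jaw":60}

```text
clock: 10.5
position: [0.45, 0.0395, 0.0996]
ee_rot: [2.599, 1.741, -0.007]
force: [0.0, 0.2, -0.2]
width: 0.765
```

```bash
python3 -c "
from h import *
go(0.4508,0.044,0.007,-22.1)
from cell import get_image
d=get_image('side');w=cloud(d);H=hsv(d)
b=(H[...,0]>100)&(H[...,0]<128)&(H[...,1]>140)&(w[...,2]>.02)&(w[...,2]<.035)
n,l,s,c=cv2.connectedComponentsWithStats(b.astype(np.uint8))
for i in range(1,n):
    if s[i,4]>40: print(c[i].round(),s[i,4],np.nanmean(w[l==i],0).round(3))
"
```

```text
t=10.50 pos [0.45   0.0395 0.0996] jawaxis -22.4 j7 -0.34 w 0.765 F [ 0.   0.2 -0.2]
  -> xyz cm [ 0.55 -0.18  9.26] dist 9.3 turn -0.3 or 179.7 toolz [ 0.004 -0.014 -1.   ]
[213. 213.] 174 [0.433 0.306 0.028]
[322. 247.] 160 [0.55  0.039 0.023]
[291. 274.] 190 [0.441 0.025 0.023]
[358. 274.] 185 [ 0.549 -0.078  0.023]
```

arm_command:
  deltas:
    - {"xyz":[0.5,-0.2,2],"turn":0,"jaw":60}
    - {"xyz":[0.5,-0.2,5],"turn":0,"jaw":60}
    - {"xyz":[0.5,-0.2,8],"turn":0,"jaw":60}
    - {"xyz":[0.5,-0.2,9.2],"turn":0,"jaw":60}
    - {"xyz":[0.5,-0.2,9.2],"turn":0,"jaw":60}

```text
clock: 10.97
position: [0.4496, 0.0476, 0.0062]
ee_rot: [2.598, 1.747, -0.01]
force: [0.1, -0.1, 0.7]
width: 0.765
```

arm_command:
  deltas:
    - {"xyz":[0,0,0],"turn":0,"jaw":255}
    - {"xyz":[0,0,0],"turn":0,"jaw":255}
    - {"xyz":[0,0,0],"turn":0,"jaw":255}
    - {"xyz":[0,0,0],"turn":0,"jaw":255}
    - {"xyz":[0,0,0],"turn":0,"jaw":255}

```text
clock: 11.38
position: [0.4502, 0.0479, 0.007]
ee_rot: [2.597, 1.747, -0.007]
force: [0.3, -0.0, -0.6]
width: 0.455
```

arm_command:
  deltas:
    - {"xyz":[0,0,0],"turn":0,"jaw":255}
    - {"xyz":[0,0,-4],"turn":0,"jaw":255}
    - {"xyz":[0,0,-8],"turn":0,"jaw":255}
    - {"xyz":[0,0,-11],"turn":0,"jaw":255}
    - {"xyz":[0,0,-11],"turn":0,"jaw":255}

```text
clock: 11.8
position: [0.453, 0.0495, 0.1219]
ee_rot: [2.596, 1.745, 0.005]
force: [0.9, 0.3, -0.9]
width: 0.389
```

```bash
python3 -c "
from h import *
go(0.4539,0.2528,0.11,15.8)"
```

```text
t=11.80 pos [0.453  0.0495 0.1219] jawaxis -22.2 j7 -0.37 w 0.389 F [ 0.9  0.3 -0.9]
  -> xyz cm [18.86 -7.6   1.  ] dist 20.4 turn -38.0 or 142.0 toolz [ 0.01  -0.009 -1.   ]
```

arm_command:
  deltas:
    - {"xyz":[4,-1.6,0],"turn":-7,"jaw":255}
    - {"xyz":[8,-3.2,0],"turn":-14,"jaw":255}
    - {"xyz":[12,-4.8,0],"turn":-21,"jaw":255}
    - {"xyz":[15.5,-6.3,0.5],"turn":-28,"jaw":255}
    - {"xyz":[17,-6.8,1],"turn":-35,"jaw":255}

```text
clock: 12.22
position: [0.4534, 0.2392, 0.1103]
ee_rot: [1.937, 2.458, 0.003]
force: [0.0, 0.8, -1.7]
width: 0.387
```

```bash
python3 -c "
from h import *
go(0.4539,0.2528,0.08,15.8)"
```

```text
t=12.22 pos [0.4534 0.2392 0.1103] jawaxis 13.5 j7 -0.19 w 0.387 F [ 0.   0.8 -1.7]
  -> xyz cm [1.33 0.34 3.02] dist 3.3 turn -2.3 or 177.7 toolz [ 0.011 -0.006 -1.   ]
```

arm_command:
  deltas:
    - {"xyz":[1.3,0.3,0.5],"turn":-2.3,"jaw":255}
    - {"xyz":[1.3,0.3,1.5],"turn":-2.3,"jaw":255}
    - {"xyz":[1.3,0.3,3],"turn":-2.3,"jaw":255}
    - {"xyz":[1.3,0.3,3],"turn":-2.3,"jaw":255}
    - {"xyz":[1.3,0.3,3],"turn":-2.3,"jaw":255}

```text
clock: 12.63
position: [0.4531, 0.2509, 0.0796]
ee_rot: [1.892, 2.493, -0.001]
force: [-0.6, 0.0, -1.3]
width: 0.392
```

```bash
python3 -c "
from h import *
go(0.4539,0.2528,0.016,15.8)"
```

```text
t=12.63 pos [0.4531 0.2509 0.0796] jawaxis 15.6 j7 -0.16 w 0.392 F [-0.6  0.  -1.3]
  -> xyz cm [0.23 0.09 6.36] dist 6.4 turn -0.2 or 179.8 toolz [ 0.009 -0.008 -1.   ]
```

arm_command:
  deltas:
    - {"xyz":[0.2,0.1,2],"turn":0,"jaw":255}
    - {"xyz":[0.2,0.1,4],"turn":0,"jaw":255}
    - {"xyz":[0.2,0.1,5.5],"turn":0,"jaw":255}
    - {"xyz":[0.2,0.1,6.3],"turn":0,"jaw":255}
    - {"xyz":[0.2,0.1,6.3],"turn":0,"jaw":255}

```text
clock: 13.05
position: [0.4536, 0.2515, 0.0158]
ee_rot: [1.894, 2.492, -0.004]
force: [0.6, -0.4, -1.1]
width: 0.39
```

arm_command:
  deltas:
    - {"xyz":[0,0,0],"turn":0,"jaw":127}
    - {"xyz":[0,0,0],"turn":0,"jaw":127}
    - {"xyz":[0,0,0],"turn":0,"jaw":127}
    - {"xyz":[0,0,-3],"turn":0,"jaw":127}
    - {"xyz":[0,0,-3],"turn":0,"jaw":127}

```text
clock: 13.47
position: [0.4555, 0.2528, 0.0496]
ee_rot: [1.894, 2.49, 0.003]
force: [1.0, 0.2, 0.6]
width: 0.505
```

```bash
python3 -c "
from h import *
go(0.5582,0.0584,0.10,-16.75)"
```

```text
t=13.47 pos [0.4555 0.2528 0.0496] jawaxis 15.5 j7 -0.14 w 0.505 F [1.  0.2 0.6]
  -> xyz cm [-21.52   4.76  -4.8 ] dist 22.6 turn 32.2 or -147.8 toolz [ 0.012 -0.006 -1.   ]
```

arm_command:
  deltas:
    - {"xyz":[0,0,-4],"turn":0,"jaw":127}
    - {"xyz":[-4,0.9,-6],"turn":7,"jaw":60}
    - {"xyz":[-8,1.8,-6],"turn":14,"jaw":60}
    - {"xyz":[-12,2.7,-6],"turn":21,"jaw":60}
    - {"xyz":[-14,3.1,-6],"turn":28,"jaw":60}

```text
clock: 13.88
position: [0.5248, 0.1223, 0.1133]
ee_rot: [2.448, 1.945, 0.014]
force: [0.2, 0.3, -0.6]
width: 0.734
```

```bash
python3 -c "
from h import *
go(0.5582,0.0584,0.08,-16.75)"
```

```text
t=13.88 pos [0.5248 0.1223 0.1133] jawaxis -13.1 j7 -0.30 w 0.734 F [ 0.2  0.3 -0.6]
  -> xyz cm [-5.46  4.64  3.43] dist 7.9 turn 3.7 or -176.3 toolz [ 0.016 -0.006 -1.   ]
```

arm_command:
  deltas:
    - {"xyz":[-2.5,2.3,0],"turn":3.7,"jaw":60}
    - {"xyz":[-5.4,4.6,1],"turn":3.7,"jaw":60}
    - {"xyz":[-5.4,4.6,2.4],"turn":3.7,"jaw":60}
    - {"xyz":[-5.4,4.6,3.4],"turn":3.7,"jaw":60}
    - {"xyz":[-5.4,4.6,3.4],"turn":3.7,"jaw":60}

```text
clock: 14.3
position: [0.5567, 0.0593, 0.0789]
ee_rot: [2.511, 1.866, 0.012]
force: [-0.3, -0.0, 0.2]
width: 0.766
```

```bash
python3 -c "
from h import *
go(0.5582,0.0584,0.007,-16.75)"
```

```text
t=14.30 pos [0.5567 0.0593 0.0789] jawaxis -16.8 j7 -0.19 w 0.766 F [-0.3 -0.   0.2]
  -> xyz cm [-0.03  0.06  7.19] dist 7.2 turn -0.0 or 180.0 toolz [ 0.014 -0.006 -1.   ]
```

arm_command:
  deltas:
    - {"xyz":[0,0.1,2],"turn":0,"jaw":60}
    - {"xyz":[0,0.1,4],"turn":0,"jaw":60}
    - {"xyz":[0,0.1,6],"turn":0,"jaw":60}
    - {"xyz":[0,0.1,7.1],"turn":0,"jaw":60}
    - {"xyz":[0,0.1,7.1],"turn":0,"jaw":60}

```text
clock: 14.72
position: [0.557, 0.06, 0.0063]
ee_rot: [2.511, 1.87, 0.008]
force: [-0.6, 0.7, 0.1]
width: 0.766
```

arm_command:
  deltas:
    - {"xyz":[0,0,0],"turn":0,"jaw":255}
    - {"xyz":[0,0,0],"turn":0,"jaw":255}
    - {"xyz":[0,0,0],"turn":0,"jaw":255}
    - {"xyz":[0,0,0],"turn":0,"jaw":255}
    - {"xyz":[0,0,0],"turn":0,"jaw":255}

```text
clock: 15.13
position: [0.5574, 0.0602, 0.0071]
ee_rot: [2.51, 1.87, 0.009]
force: [-0.4, -0.2, 0.8]
width: 0.451
```

arm_command:
  deltas:
    - {"xyz":[0,0,0],"turn":0,"jaw":255}
    - {"xyz":[0,0,-4],"turn":0,"jaw":255}
    - {"xyz":[0,0,-8],"turn":0,"jaw":255}
    - {"xyz":[0,0,-11],"turn":0,"jaw":255}
    - {"xyz":[0,0,-11],"turn":0,"jaw":255}

```text
clock: 15.55
position: [0.5596, 0.0607, 0.123]
ee_rot: [2.508, 1.866, 0.022]
force: [0.6, -0.1, -0.5]
width: 0.391
```

```bash
python3 -c "
from h import *
go(0.3715,0.3127,0.11,15.8)
from cell import get_image
d=get_image('top');cv2.imwrite('pics/t7.png',d['frame'][:,:,::-1])"
```

```text
t=15.55 pos [0.5596 0.0607 0.123 ] jawaxis -16.7 j7 -0.22 w 0.391 F [ 0.6 -0.1 -0.5]
  -> xyz cm [ 18.73 -25.28   0.83] dist 31.5 turn -32.5 or 147.5 toolz [ 0.02  -0.004 -1.   ]
```

View pics/t7.png

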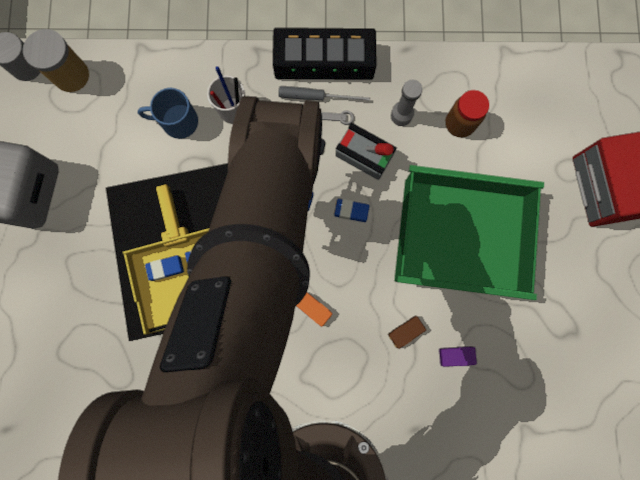

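The lever shows OFF, with the knob by green at (383,150). One pack is visible in the pan at (163,267), and the fourth pack is unmoved at (352,210).

arm_command:
  deltas:
    - {"xyz":[2.4,-3.2,0],"turn":-6,"jaw":255}
    - {"xyz":[4.8,-6.4,0],"turn":-12,"jaw":255}
    - {"xyz":[7.2,-9.6,0],"turn":-18,"jaw":255}
    - {"xyz":[9.6,-12.8,0],"turn":-24,"jaw":255}
    - {"xyz":[11.5,-15.4,0],"turn":-30,"jaw":255}

```text
clock: 16.02
position: [0.441, 0.2173, 0.1169]
ee_rot: [1.931, 2.459, 0.01]
force: [-0.7, 0.8, -0.8]
width: 0.391
```

```bash
python3 -c "
from h import *
go(0.3715,0.3127,0.12,15.8)"
```

```text
t=16.02 pos [0.441  0.2173 0.1169] jawaxis 13.7 j7 -0.17 w 0.391 F [-0.7  0.8 -0.8]
  -> xyz cm [10.92 -4.48 -0.46] dist 11.8 turn -2.1 or 177.9 toolz [ 0.016 -0.004 -1.   ]
```

arm_command:
  deltas:
    - {"xyz":[4,-1.6,-0.4],"turn":-2.1,"jaw":255}
    - {"xyz":[8,-3.2,-0.4],"turn":-2.1,"jaw":255}
    - {"xyz":[10.9,-4.5,0],"turn":-2.1,"jaw":255}
    - {"xyz":[10.9,-4.5,1.5],"turn":-2.1,"jaw":255}
    - {"xyz":[10.9,-4.5,3],"turn":-2.1,"jaw":255}

```text
clock: 16.43
position: [0.3695, 0.315, 0.0845]
ee_rot: [1.878, 2.501, 0.01]
force: [0.3, -1.2, -1.9]
width: 0.389
```

```bash
python3 -c "
from h import *
go(0.3715,0.3127,0.016,15.8)"
```

```text
t=16.43 pos [0.3695 0.315  0.0845] jawaxis 16.2 j7 -0.37 w 0.389 F [ 0.3 -1.2 -1.9]
  -> xyz cm [-0.23  0.03  6.86] dist 6.9 turn 0.4 or -179.6 toolz [ 0.015 -0.003 -1.   ]
```

arm_command:
  deltas:
    - {"xyz":[-0.2,0,2],"turn":0.4,"jaw":255}
    - {"xyz":[-0.2,0,4],"turn":0.4,"jaw":255}
    - {"xyz":[-0.2,0,6],"turn":0.4,"jaw":255}
    - {"xyz":[-0.2,0,6.8],"turn":0.4,"jaw":255}
    - {"xyz":[-0.2,0,6.8],"turn":0.4,"jaw":255}

```text
clock: 16.85
position: [0.37, 0.3117, 0.0147]
ee_rot: [1.887, 2.495, 0.004]
force: [-0.9, 0.2, -0.5]
width: 0.393
```

arm_command:
  deltas:
    - {"xyz":[0,0,0],"turn":0,"jaw":127}
    - {"xyz":[0,0,0],"turn":0,"jaw":127}
    - {"xyz":[0,0,0],"turn":0,"jaw":127}
    - {"xyz":[0,0,-2],"turn":0,"jaw":127}
    - {"xyz":[0,0,-2],"turn":0,"jaw":127}

```text
clock: 17.27
position: [0.3708, 0.3127, 0.0371]
ee_rot: [1.888, 2.494, 0.01]
force: [0.7, 1.2, 0.8]
width: 0.504
```

arm_command:
  deltas:
    - {"xyz":[0,0,-3],"turn":0,"jaw":127}
    - {"xyz":[0,0,-6],"turn":0,"jaw":127}
    - {"xyz":[0,0,-8],"turn":0,"jaw":127}
    - {"xyz":[0,0,-8],"turn":0,"jaw":127}
    - {"xyz":[0,0,-8],"turn":0,"jaw":127}

```text
clock: 17.68
position: [0.3702, 0.3139, 0.1183]
ee_rot: [1.887, 2.495, 0.015]
force: [-0.2, 0.1, -0.5]
width: 0.502
```

```bash
python3 -c "
from h import *
go(0.5563,-0.0589,0.12,-11.05)
from cell import get_image
d=get_image('side');w=cloud(d);H=hsv(d);cv2.imwrite('pics/s8.png',d['frame'][:,:,::-1])
b=(H[...,0]>100)&(H[...,0]<128)&(H[...,1]>140)&(w[...,2]>.02)&(w[...,2]<.040)
n,l,s,c=cv2.connectedComponentsWithStats(b.astype(np.uint8))
for i in range(1,n):
    if s[i,4]>40: print(c[i].round(),s[i,4],np.nanmean(w[l==i],0).round(3))
"
```

```text
t=17.68 pos [0.3702 0.3139 0.1183] jawaxis 15.8 j7 -0.40 w 0.502 F [-0.2  0.1 -0.5]
  -> xyz cm [-40.93   7.77   0.15] dist 41.7 turn 26.8 or -153.2 toolz [ 0.017 -0.    -1.   ]
[213. 213.] 170 [0.434 0.305 0.028]
[240. 225.] 185 [0.456 0.225 0.028]
[196. 228.] 195 [0.372 0.287 0.028]
[358. 274.] 190 [ 0.549 -0.079  0.023]
```

View pics/s8.png

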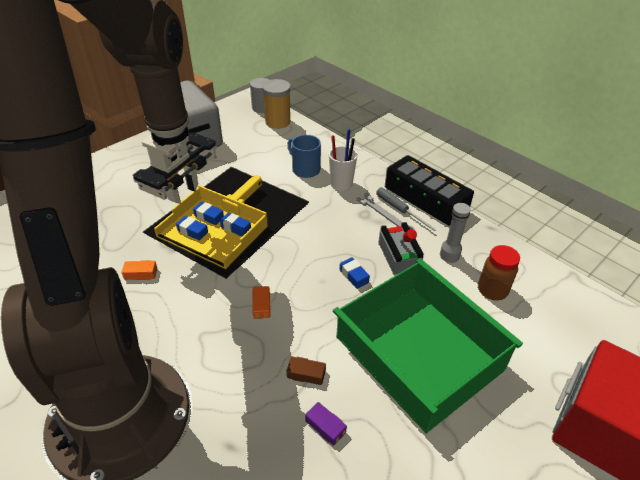

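Three packs now lie in the pan, at (208,212), (236,224) and (191,229). The last one is unmoved at (355,272).

arm_command:
  deltas:
    - {"xyz":[-4,0.8,0],"turn":5,"jaw":60}
    - {"xyz":[-8,1.6,0],"turn":10,"jaw":60}
    - {"xyz":[-12,2.4,0],"turn":15,"jaw":60}
    - {"xyz":[-16,3.2,0],"turn":20,"jaw":60}
    - {"xyz":[-20,4,0],"turn":25,"jaw":60}

```text
clock: 18.15
position: [0.4623, 0.1296, 0.1179]
ee_rot: [2.388, 2.024, 0.013]
force: [0.7, -0.1, -0.1]
width: 0.756
```

```bash
python3 -c "
from h import *
go(0.5563,-0.0589,0.11,-11.05)"
```

```text
t=18.15 pos [0.4623 0.1296 0.1179] jawaxis -9.4 j7 -0.32 w 0.756 F [ 0.7 -0.1 -0.1]
  -> xyz cm [-17.06  12.36   0.98] dist 21.1 turn 1.6 or -178.4 toolz [ 0.014 -0.003 -1.   ]
```

arm_command:
  deltas:
    - {"xyz":[-3.2,2.4,0],"turn":1.6,"jaw":60}
    - {"xyz":[-6.4,4.7,0],"turn":1.6,"jaw":60}
    - {"xyz":[-9.6,7,0],"turn":1.6,"jaw":60}
    - {"xyz":[-12.8,9.3,0],"turn":1.6,"jaw":60}
    - {"xyz":[-15,11,0.5],"turn":1.6,"jaw":60}

```text
clock: 18.57
position: [0.5469, -0.0406, 0.114]
ee_rot: [2.418, 1.986, 0.012]
force: [0.8, -0.1, 0.6]
width: 0.767
```

```bash
python3 -c "
from h import *
go(0.5563,-0.0589,0.05,-11.05)"
```

```text
t=18.57 pos [ 0.5469 -0.0406  0.114 ] jawaxis -11.2 j7 0.06 w 0.767 F [ 0.8 -0.1  0.6]
  -> xyz cm [-1.6   1.18  6.42] dist 6.7 turn -0.1 or 179.9 toolz [ 0.014 -0.005 -1.   ]
```

arm_command:
  deltas:
    - {"xyz":[-1.6,1.2,1],"turn":0,"jaw":60}
    - {"xyz":[-1.6,1.2,3],"turn":0,"jaw":60}
    - {"xyz":[-1.6,1.2,5],"turn":0,"jaw":60}
    - {"xyz":[-1.6,1.2,5],"turn":0,"jaw":60}
    - {"xyz":[-1.6,1.2,5],"turn":0,"jaw":60}

```text
clock: 18.98
position: [0.5547, -0.0589, 0.0626]
ee_rot: [2.42, 1.987, 0.007]
force: [0.2, -0.5, 0.4]
width: 0.762
```

```bash
python3 -c "
from h import *
go(0.5563,-0.0589,0.007,-11.05)"
```

```text
t=18.98 pos [ 0.5547 -0.0589  0.0626] jawaxis -11.2 j7 0.14 w 0.762 F [ 0.2 -0.5  0.4]
  -> xyz cm [0.05 0.1  5.56] dist 5.6 turn -0.2 or 179.8 toolz [ 0.01  -0.005 -1.   ]
```

arm_command:
  deltas:
    - {"xyz":[0,0.1,2],"turn":0,"jaw":60}
    - {"xyz":[0,0.1,4],"turn":0,"jaw":60}
    - {"xyz":[0,0.1,5.5],"turn":0,"jaw":60}
    - {"xyz":[0,0.1,5.5],"turn":0,"jaw":60}
    - {"xyz":[0,0.1,5.5],"turn":0,"jaw":255}

```text
clock: 19.4
position: [0.556, -0.0591, 0.008]
ee_rot: [2.42, 1.988, 0.006]
force: [1.0, 0.2, 1.0]
width: 0.734
```

arm_command:
  deltas:
    - {"xyz":[0,0,0],"turn":0,"jaw":255}
    - {"xyz":[0,0,0],"turn":0,"jaw":255}
    - {"xyz":[0,0,0],"turn":0,"jaw":255}
    - {"xyz":[0,0,0],"turn":0,"jaw":255}
    - {"xyz":[0,0,0],"turn":0,"jaw":255}

```text
clock: 19.82
position: [0.5564, -0.059, 0.0085]
ee_rot: [2.42, 1.988, 0.007]
force: [-1.0, 1.2, 4.8]
width: 0.385
```

arm_command:
  deltas:
    - {"xyz":[0,0,-2],"turn":0,"jaw":255}
    - {"xyz":[0,0,-5],"turn":0,"jaw":255}
    - {"xyz":[0,0,-9],"turn":0,"jaw":255}
    - {"xyz":[0,0,-11],"turn":0,"jaw":255}
    - {"xyz":[0,0,-11],"turn":0,"jaw":255}

```text
clock: 20.23
position: [0.558, -0.059, 0.1231]
ee_rot: [2.417, 1.985, 0.016]
force: [0.7, -0.0, -0.2]
width: 0.391
```

```bash
python3 -c "
from h import *
go(0.3933,0.2357,0.12,15.8)"
```

```text
t=20.23 pos [ 0.558  -0.059   0.1231] jawaxis -11.2 j7 0.10 w 0.391 F [ 0.7 -0.  -0.2]
  -> xyz cm [ 25.71 -21.89  -0.1 ] dist 33.8 turn -27.0 or 153.0 toolz [ 0.017 -0.005 -1.   ]
```

arm_command:
  deltas:
    - {"xyz":[3.1,-2.6,0],"turn":-5,"jaw":255}
    - {"xyz":[6.2,-5.2,0],"turn":-10,"jaw":255}
    - {"xyz":[9.3,-7.9,0],"turn":-16,"jaw":255}
    - {"xyz":[12.4,-10.5,0],"turn":-22,"jaw":255}
    - {"xyz":[15,-12.8,0],"turn":-26,"jaw":255}

```text
clock: 20.65
position: [0.4596, 0.1151, 0.1202]
ee_rot: [1.899, 2.483, 0.01]
force: [-0.1, 0.5, -0.4]
width: 0.386
```

```bash
python3 -c "
from h import *
go(0.3933,0.2357,0.10,15.8)"
```

```text
t=20.65 pos [0.4596 0.1151 0.1202] jawaxis 15.2 j7 0.07 w 0.386 F [-0.1  0.5 -0.4]
  -> xyz cm [13.39 -3.27  1.86] dist 13.9 turn -0.6 or 179.4 toolz [ 0.016 -0.004 -1.   ]
```

arm_command:
  deltas:
    - {"xyz":[4,-1,0],"turn":-0.6,"jaw":255}
    - {"xyz":[8,-2,0],"turn":-0.6,"jaw":255}
    - {"xyz":[11.5,-2.9,0],"turn":-0.6,"jaw":255}
    - {"xyz":[13.4,-3.3,0.5],"turn":-0.6,"jaw":255}
    - {"xyz":[13.4,-3.3,1.5],"turn":-0.6,"jaw":255}

```text
clock: 21.07
position: [0.3904, 0.2408, 0.1035]
ee_rot: [1.878, 2.502, 0.013]
force: [0.7, 0.0, -1.4]
width: 0.395
```

arm_command:
  deltas:
    - {"xyz":[0,0,1],"turn":0,"jaw":255}
    - {"xyz":[0,0,2],"turn":0,"jaw":255}
    - {"xyz":[0,0,2],"turn":0,"jaw":255}
    - {"xyz":[0,0,2],"turn":0,"jaw":255}
    - {"xyz":[0,0,2],"turn":0,"jaw":255}

```text
clock: 21.48
position: [0.3909, 0.2405, 0.0837]
ee_rot: [1.879, 2.501, 0.013]
force: [0.4, -0.4, 0.1]
width: 0.388
```

```bash
python3 -c "
from h import *
go(0.3933,0.2357,0.016,15.8)"
```

```text
t=21.48 pos [0.3909 0.2405 0.0837] jawaxis 16.2 j7 -0.22 w 0.388 F [ 0.4 -0.4  0.1]
  -> xyz cm [-0.49 -0.    6.77] dist 6.8 turn 0.4 or -179.6 toolz [ 0.016 -0.002 -1.   ]
```

arm_command:
  deltas:
    - {"xyz":[-0.5,0,1],"turn":0.4,"jaw":255}
    - {"xyz":[-0.5,0,3],"turn":0.4,"jaw":255}
    - {"xyz":[-0.5,0,5],"turn":0.4,"jaw":255}
    - {"xyz":[-0.5,0,6.7],"turn":0.4,"jaw":255}
    - {"xyz":[-0.5,0,6.7],"turn":0.4,"jaw":255}

```text
clock: 21.9
position: [0.3933, 0.2351, 0.0154]
ee_rot: [1.888, 2.494, 0.011]
force: [-0.4, -0.2, -0.3]
width: 0.392
```

arm_command:
  deltas:
    - {"xyz":[0,0,0],"turn":0,"jaw":127}
    - {"xyz":[0,0,0],"turn":0,"jaw":127}
    - {"xyz":[0,0,0],"turn":0,"jaw":127}
    - {"xyz":[0,0,-2],"turn":0,"jaw":127}
    - {"xyz":[0,0,-2],"turn":0,"jaw":127}

```text
clock: 22.32
position: [0.3942, 0.2359, 0.0379]
ee_rot: [1.888, 2.493, 0.016]
force: [0.6, 0.6, -0.5]
width: 0.505
```

arm_command:
  deltas:
    - {"xyz":[0,0,-3],"turn":0,"jaw":127}
    - {"xyz":[0,0,-6],"turn":0,"jaw":127}
    - {"xyz":[0,0,-9],"turn":0,"jaw":127}
    - {"xyz":[0,0,-10],"turn":0,"jaw":127}
    - {"xyz":[0,0,-10],"turn":0,"jaw":127}

```text
clock: 22.73
position: [0.3939, 0.2373, 0.141]
ee_rot: [1.887, 2.492, 0.026]
force: [-0.2, 0.3, -1.2]
width: 0.503
```

```bash
python3 -c "
from h import *
go(0.56,0.325,0.12,-74.2)"
```

```text
t=22.73 pos [0.3939 0.2373 0.141 ] jawaxis 15.7 j7 -0.26 w 0.503 F [-0.2  0.3 -1.2]
  -> xyz cm [ 3.95 18.31  2.5 ] dist 18.9 turn 89.9 or -90.1 toolz [ 0.022  0.004 -1.   ]
```

All four packs are placed. Now I take the pan handle with the jaws across it, 155 mm behind the tray centre, at about (0.558,0.324).

arm_command:
  deltas:
    - {"xyz":[0.8,3.7,1],"turn":7,"jaw":127}
    - {"xyz":[1.6,7.4,1],"turn":14,"jaw":127}
    - {"xyz":[2.4,11,1],"turn":21,"jaw":100}
    - {"xyz":[3.2,14.6,1],"turn":28,"jaw":100}
    - {"xyz":[3.9,18,1],"turn":35,"jaw":100}

```text
clock: 23.15
position: [0.558, 0.3246, 0.1341]
ee_rot: [2.559, 1.806, 0.032]
force: [1.1, -0.8, -0.7]
width: 0.607
```

arm_command:
  deltas:
    - {"xyz":[0,0,0],"turn":7,"jaw":100}
    - {"xyz":[0,0,0],"turn":14,"jaw":100}
    - {"xyz":[0,0,0],"turn":21,"jaw":100}
    - {"xyz":[0,0,0],"turn":28,"jaw":100}
    - {"xyz":[0,0,0],"turn":35,"jaw":100}

```text
clock: 23.57
position: [0.5577, 0.3245, 0.1331]
ee_rot: [2.992, 0.946, 0.033]
force: [0.2, -0.1, -0.7]
width: 0.606
```

```bash
python3 -c "
from h import *
go(0.5584,0.3241,0.1,-74.2)
from cell import get_image
for n in('top','side'):
    d=get_image(n);cv2.imwrite('pics/%s9.png'%n,d['frame'][:,:,::-1]);np.savez('/tmp/%s9.npz'%n,**d)
"
```

```text
t=23.57 pos [0.5577 0.3245 0.1331] jawaxis -54.9 j7 -1.19 w 0.606 F [ 0.2 -0.1 -0.7]
  -> xyz cm [-0.02  0.04  3.31] dist 3.3 turn 19.3 or -160.7 toolz [ 0.021  0.003 -1.   ]
```

View pics/top9.png

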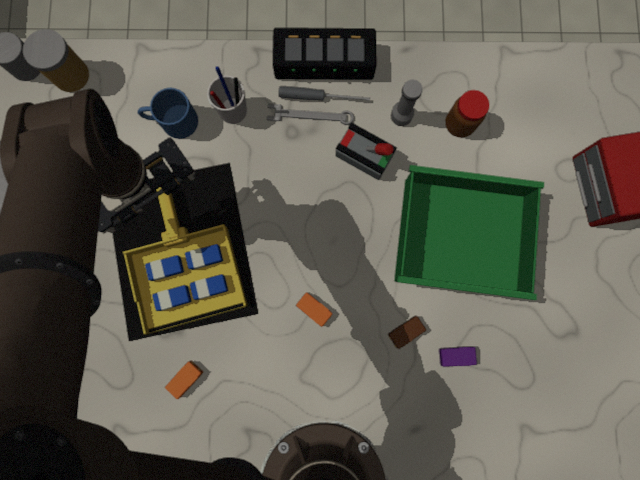

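View pics/side9.png

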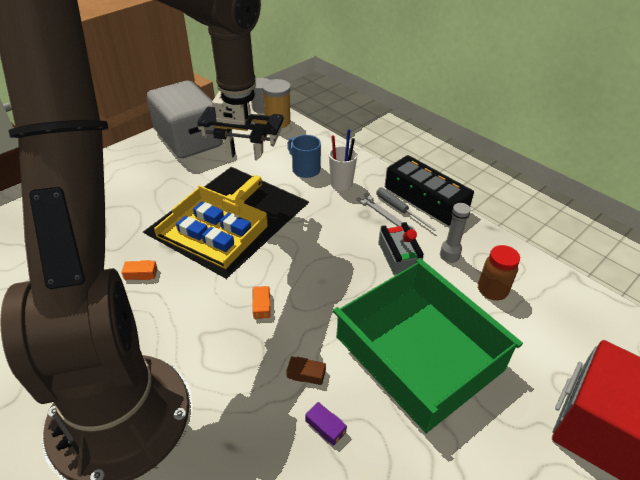

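All four packs lie in the pan, at (163,267), (203,257), (171,298) and (208,287). The lever is off and the bystanders are unmoved. I'll re-measure the pan quickly before gripping.

```bash
cat > pan.py <<'E'
from h import *
def panpose(d,T,adeg,zoff=0.0,it=3):
    w=cloud(d);H=hsv(d);h,s,v=[H[...,i].astype(int) for i in range(3)]
    Y=(h>18)&(h<35)&(s>120)&(v>60); T=np.array(T,float);a=np.radians(adeg)
    P=w[Y&(w[...,2]>0.045+zoff)&(w[...,2]<.052+zoff)]; Ps=w[Y&(w[...,2]>0.026+zoff)&(w[...,2]<.052+zoff)]
    for k in range(it):
        x=np.array([np.cos(a),np.sin(a)]);y=np.array([-x[1],x[0]])
        q=np.c_[(P[:,:2]-T)@x,(P[:,:2]-T)@y]
        b=q[(abs(q[:,1])>.02)&(abs(q[:,0]-.083)<.010)]
        sl,ic=np.polyfit(b[:,1],b[:,0],1); a-=sl
        x=np.array([np.cos(a),np.sin(a)]);y=np.array([-x[1],x[0]])
        q=np.c_[(Ps[:,:2]-T)@x,(Ps[:,:2]-T)@y];q=q[(abs(q[:,0])<.09)&(abs(q[:,1])<.13)]
        lo,hi=np.percentile(q[:,1],[.5,99.5]); T=T+x*(ic-.083)+y*(lo+hi)/2
    print("tray",T.round(4),"yaw",np.degrees(a).round(2),"span",(hi-lo).round(4),"n",len(b)); return T,a
E
python3 -c "
from pan import *
d=dict(np.load('/tmp/top9.npz'));panpose(d,(.4093,.2818),15.8)"
```

```text
tray [0.4091 0.2819] yaw 15.71 span 0.2107 n 165
```

arm_command:
  deltas:
    - {"xyz":[0,0,0],"turn":7,"jaw":100}
    - {"xyz":[0,0,0],"turn":14,"jaw":100}
    - {"xyz":[0,0,0],"turn":19.3,"jaw":100}
    - {"xyz":[0,0,1],"turn":19.3,"jaw":100}
    - {"xyz":[0,0,1],"turn":19.3,"jaw":100}

```text
clock: 24.08
position: [0.5566, 0.3243, 0.1208]
ee_rot: [3.108, 0.447, 0.03]
force: [-0.4, -0.2, -0.8]
width: 0.608
```

```bash
python3 -c "
from h import *
go(0.5584,0.3241,0.013,-74.2)"
```

```text
t=24.08 pos [0.5566 0.3243 0.1208] jawaxis -73.6 j7 -1.45 w 0.608 F [-0.4 -0.2 -0.8]
  -> xyz cm [-0.03  0.03 10.78] dist 10.8 turn 0.6 or -179.4 toolz [ 0.019  0.001 -1.   ]
```

arm_command:
  deltas:
    - {"xyz":[0,0,2.5],"turn":0.6,"jaw":100}
    - {"xyz":[0,0,5],"turn":0.6,"jaw":100}
    - {"xyz":[0,0,7.5],"turn":0.6,"jaw":100}
    - {"xyz":[0,0,9],"turn":0.6,"jaw":100}
    - {"xyz":[0,0,9],"turn":0.6,"jaw":100}

```text
clock: 24.5
position: [0.5558, 0.3234, 0.0269]
ee_rot: [3.107, 0.438, 0.021]
force: [-1.3, 0.1, -0.4]
width: 0.612
```

```bash
python3 -c "
from h import *
go(0.5584,0.3241,0.013,-74.2)"
```

```text
t=24.50 pos [0.5558 0.3234 0.0269] jawaxis -73.9 j7 -1.39 w 0.612 F [-1.3  0.1 -0.4]
  -> xyz cm [ 0.26 -0.01  1.39] dist 1.4 turn 0.3 or -179.7 toolz [ 0.014 -0.002 -1.   ]
```

arm_command:
  deltas:
    - {"xyz":[0.2,0,0.7],"turn":0.3,"jaw":100}
    - {"xyz":[0.2,0,1.3],"turn":0.3,"jaw":100}
    - {"xyz":[0.2,0,1.3],"turn":0.3,"jaw":100}
    - {"xyz":[0.2,0,1.3],"turn":0.3,"jaw":255}
    - {"xyz":[0.2,0,1.3],"turn":0.3,"jaw":255}
  force: 60

```text
clock: 24.92
position: [0.5584, 0.3241, 0.0147]
ee_rot: [3.109, 0.431, 0.023]
force: [0.3, -0.6, 0.2]
width: 0.51
```

arm_command:
  deltas:
    - {"xyz":[0,0,0],"turn":0,"jaw":255}
    - {"xyz":[0,0,0],"turn":0,"jaw":255}
    - {"xyz":[0,0,0],"turn":0,"jaw":255}
    - {"xyz":[0,0,0],"turn":0,"jaw":255}
    - {"xyz":[0,0,0],"turn":0,"jaw":255}
  force: 60

```text
clock: 25.33
position: [0.5585, 0.3244, 0.0151]
ee_rot: [3.109, 0.431, 0.023]
force: [-0.1, 0.3, 2.5]
width: 0.259
```

```bash
python3 -c "
from h import *
go(0.5584,0.3241,0.013,-74.2)"
```

```text
t=25.33 pos [0.5585 0.3244 0.0151] jawaxis -74.2 j7 -1.38 w 0.259 F [-0.1  0.3  2.5]
  -> xyz cm [-0.02  0.02  0.21] dist 0.2 turn -0.0 or 180.0 toolz [ 0.015 -0.    -1.   ]
```

Gripped: 0.259 is 23.8 mm, against the 24 mm handle. A slow lift of 4 cm will show whether the pan droops.

arm_command:
  deltas:
    - {"xyz":[0,0,-0.5],"turn":0,"jaw":255}
    - {"xyz":[0,0,-1],"turn":0,"jaw":255}
    - {"xyz":[0,0,-2],"turn":0,"jaw":255}
    - {"xyz":[0,0,-3],"turn":0,"jaw":255}
    - {"xyz":[0,0,-4],"turn":0,"jaw":255}
  force: 60

```text
clock: 25.75
position: [0.558, 0.3243, 0.0562]
ee_rot: [3.109, 0.431, 0.024]
force: [-0.8, 0.3, -6.7]
width: 0.259
```

```bash
cat > tilt.py <<'E'
from h import *
def tilt(d,grip,azdeg):
    """fit plane of pan back-lip/handle: return slope of yellow handle top along az"""
    w=cloud(d);H=hsv(d);h,s,v=[H[...,i].astype(int) for i in range(3)]
    Y=(h>18)&(h<35)&(s>120)&(v>60)&~np.isnan(w[...,0]); P=w[Y]; a=np.radians(azdeg)
    x=np.array([np.cos(a),np.sin(a)]);y=np.array([-x[1],x[0]])
    q=np.c_[(P[:,:2]-np.array(grip)[:2])@x,(P[:,:2]-np.array(grip)[:2])@y,P[:,2]]
    print("yellow pts",len(q),"x range",q[:,0].min().round(3),q[:,0].max().round(3),"z",q[:,2].min().round(3),q[:,2].max().round(3))
    # lower envelope = floor: per-x bins min z
    for lo in np.arange(-.26,-.06,.03):
        b=q[(q[:,0]>lo)&(q[:,0]<lo+.03)]
        if len(b)>10: print("  x %.3f z05 %.4f z50 %.4f z95 %.4f"%(lo+.015,*np.percentile(b[:,2],[5,50,95])))
E
python3 -c "
from tilt import *
go(0.5584,0.3241,0.013,-74.2)
from cell import get_image
d=get_image('side');cv2.imwrite('pics/s10.png',cv2.resize(d['frame'][110:330,110:430,::-1],None,fx=2,fy=2))
tilt(d,(.5585,.3244),15.7)
d=get_image('top');tilt(d,(.5585,.3244),15.7)
"
```

```text
t=25.75 pos [0.558  0.3243 0.0562] jawaxis -74.2 j7 -1.41 w 0.259 F [-0.8  0.3 -6.7]
  -> xyz cm [-0.03  0.01  4.32] dist 4.3 turn -0.0 or 180.0 toolz [ 0.015 -0.001 -1.   ]
yellow pts 4196 x range -0.468 0.581 z -0.091 0.151
  x -0.245 z05 0.0384 z50 0.0435 z95 0.0645
  x -0.215 z05 0.0392 z50 0.0433 z95 0.0647
  x -0.185 z05 0.0403 z50 0.0508 z95 0.0732
  x -0.155 z05 0.0410 z50 0.0470 z95 0.0785
  x -0.125 z05 0.0410 z50 0.0556 z95 0.0795
  x -0.095 z05 0.0423 z50 0.0602 z95 0.0803
  x -0.065 z05 0.0435 z50 0.0700 z95 0.0858
yellow pts 6420 x range -0.239 0.326 z -0.002 0.14
  x -0.245 z05 0.0022 z50 0.0482 z95 0.0725
  x -0.215 z05 0.0446 z50 0.0480 z95 0.0666
  x -0.185 z05 0.0452 z50 0.0488 z95 0.0739
  x -0.155 z05 0.0454 z50 0.0489 z95 0.0824
  x -0.125 z05 0.0451 z50 0.0493 z95 0.0850
  x -0.095 z05 0.0461 z50 0.0498 z95 0.0833
  x -0.065 z05 0.0474 z50 0.0833 z95 0.0918
```

View pics/s10.png

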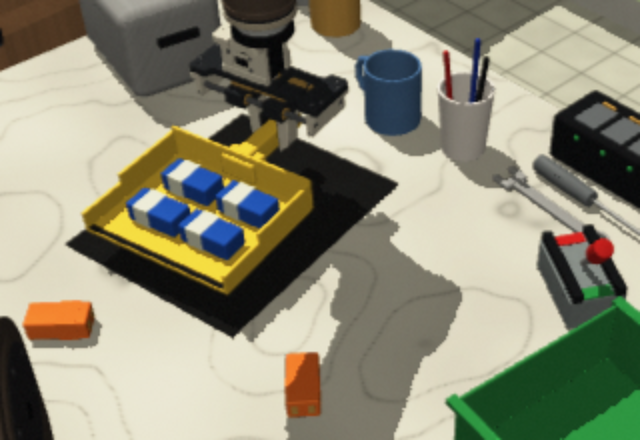

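The pan stays level when lifted, with slope about 0.01 rad, and all four packs stayed in. The tub's inner x width of 210 mm equals the pan's, so the lip must not dip between the walls. I'll carry the pan level to the tub's +y side, high above it, then ease the grip force so it droops about the jaws.

arm_command:
  deltas:
    - {"xyz":[0,0,-1],"turn":0,"jaw":255}
    - {"xyz":[0,0,-2.5],"turn":0,"jaw":255}
    - {"xyz":[0,0,-4.5],"turn":0,"jaw":255}
    - {"xyz":[0,0,-6],"turn":0,"jaw":255}
    - {"xyz":[0,0,-6.5],"turn":0,"jaw":255}

```text
clock: 26.27
position: [0.5592, 0.325, 0.1252]
ee_rot: [-3.112, -0.431, -0.033]
force: [-0.1, -0.1, -6.0]
width: 0.254
```

arm_command:
  deltas:
    - {"xyz":[0,0,-2],"turn":0,"jaw":255}
    - {"xyz":[0,0,-4],"turn":-2,"jaw":255}
    - {"xyz":[0,0,-6],"turn":-5,"jaw":255}
    - {"xyz":[0,0,-8],"turn":-9,"jaw":255}
    - {"xyz":[0,0,-9],"turn":-12,"jaw":255}

```text
clock: 26.68
position: [0.5579, 0.3247, 0.2174]
ee_rot: [3.047, 0.759, 0.036]
force: [0.9, -0.6, -7.3]
width: 0.26
```

```bash
python3 -c "
from tilt import *
go(0.522,-0.132,0.321,-7.5)
from cell import get_image
d=get_image('side');cv2.imwrite('pics/s11.png',d['frame'][:,:,::-1])
"
```

```text
t=26.68 pos [0.5579 0.3247 0.2174] jawaxis -62.0 j7 -1.35 w 0.260 F [ 0.9 -0.6 -7.3]
  -> xyz cm [-24.36  38.73 -10.62] dist 47.0 turn -54.5 or 125.5 toolz [ 0.022  0.004 -1.   ]
```

View pics/s11.png

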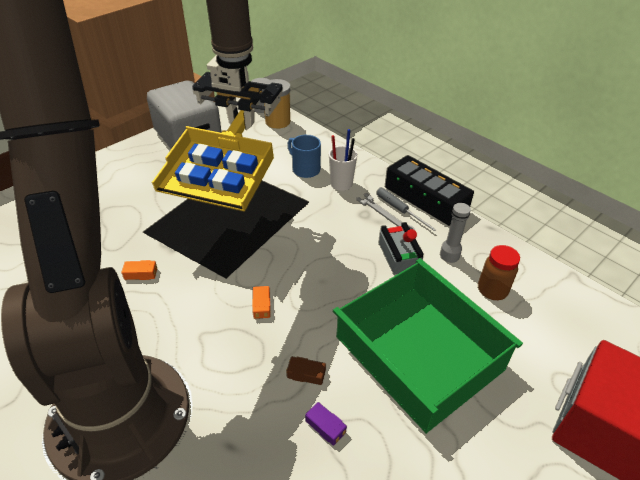

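The pan is high and level with all four packs in it, at about (215,165). I carry on towards the tub, turning gently.

arm_command:
  deltas:
    - {"xyz":[-1,1.6,-1],"turn":-4,"jaw":255}
    - {"xyz":[-2.4,3.8,-2.5],"turn":-9,"jaw":255}
    - {"xyz":[-4,6.4,-4],"turn":-14,"jaw":255}
    - {"xyz":[-5.6,9,-5],"turn":-19,"jaw":255}
    - {"xyz":[-7,11.2,-6],"turn":-23,"jaw":255}

```text
clock: 27.15
position: [0.5476, 0.1902, 0.2776]
ee_rot: [2.827, 1.356, 0.036]
force: [0.3, 0.6, -5.9]
width: 0.258
```

```bash
python3 -c "
from tilt import *
go(0.522,-0.132,0.321,-7.5)"
```

```text
t=27.15 pos [0.5476 0.1902 0.2776] jawaxis -38.8 j7 -0.86 w 0.258 F [ 0.3  0.6 -5.9]
  -> xyz cm [-26.64  18.24  -4.54] dist 32.6 turn -31.3 or 148.7 toolz [ 0.023  0.004 -1.   ]
```

arm_command:
  deltas:
    - {"xyz":[-2,1.4,-0.5],"turn":-5,"jaw":255}
    - {"xyz":[-4.2,2.9,-1],"turn":-10,"jaw":255}
    - {"xyz":[-6.4,4.4,-2],"turn":-15,"jaw":255}
    - {"xyz":[-8.6,5.9,-3],"turn":-20,"jaw":255}
    - {"xyz":[-10.5,7.2,-3.5],"turn":-24,"jaw":255}

```text
clock: 27.57
position: [0.5364, 0.061, 0.3119]
ee_rot: [2.479, 1.914, 0.032]
force: [0.5, -1.5, -6.4]
width: 0.257
```

```bash
python3 -c "
from tilt import *
go(0.522,-0.132,0.321,-7.5)"
```

```text
t=27.57 pos [0.5364 0.061  0.3119] jawaxis -14.7 j7 -0.29 w 0.257 F [ 0.5 -1.5 -6.4]
  -> xyz cm [-19.03   3.51  -1.03] dist 19.4 turn -7.2 or 172.8 toolz [ 0.022  0.005 -1.   ]
```

arm_command:
  deltas:
    - {"xyz":[-2.5,0.5,-0.3],"turn":-2,"jaw":255}
    - {"xyz":[-5,0.9,-0.6],"turn":-4,"jaw":255}
    - {"xyz":[-7.5,1.4,-1],"turn":-6,"jaw":255}
    - {"xyz":[-10,1.9,-1],"turn":-7,"jaw":255}
    - {"xyz":[-12,2.2,-1],"turn":-7,"jaw":255}

```text
clock: 27.98
position: [0.5259, -0.0627, 0.3204]
ee_rot: [2.36, 2.059, 0.03]
force: [0.6, 0.1, -6.6]
width: 0.258
```

```bash
python3 -c "
from tilt import *
go(0.522,-0.132,0.321,-7.5)"
```

```text
t=27.98 pos [ 0.5259 -0.0627  0.3204] jawaxis -7.8 j7 0.06 w 0.258 F [ 0.6  0.1 -6.6]
  -> xyz cm [-6.92  0.55 -0.1 ] dist 6.9 turn -0.3 or 179.7 toolz [ 0.021  0.005 -1.   ]
```

arm_command:
  deltas:
    - {"xyz":[-2,0.2,0],"turn":0,"jaw":255}
    - {"xyz":[-4,0.3,0],"turn":0,"jaw":255}
    - {"xyz":[-5.5,0.4,0],"turn":0,"jaw":255}
    - {"xyz":[-6.5,0.5,0],"turn":0,"jaw":255}
    - {"xyz":[-6.9,0.5,0],"turn":0,"jaw":255}

```text
clock: 28.4
position: [0.5206, -0.1332, 0.3192]
ee_rot: [2.364, 2.056, 0.028]
force: [-0.9, 0.3, -5.8]
width: 0.26
```

```bash
python3 -c "
from tilt import *
go(0.522,-0.132,0.321,-7.5)
from cell import get_image
d=get_image('side');cv2.imwrite('pics/s12.png',d['frame'][:,:,::-1])
d=get_image('top');cv2.imwrite('pics/t12.png',d['frame'][:,:,::-1])
"
```

```text
t=28.40 pos [ 0.5206 -0.1332  0.3192] jawaxis -8.0 j7 0.21 w 0.260 F [-0.9  0.3 -5.8]
  -> xyz cm [ 0.14  0.13 -0.17] dist 0.3 turn -0.5 or 179.5 toolz [ 0.019  0.006 -1.   ]
```

View pics/s12.png

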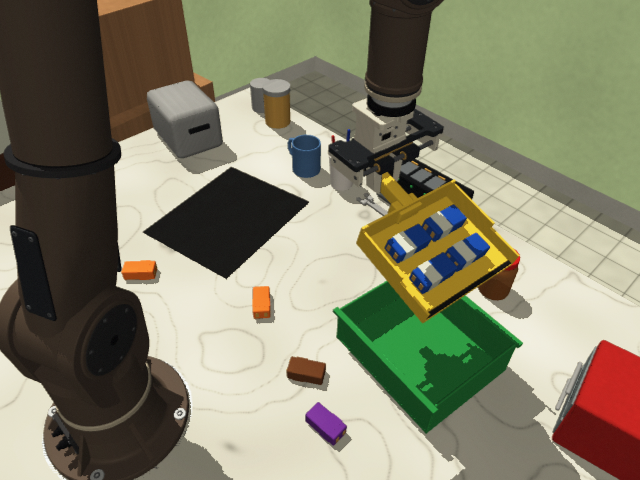

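View pics/t12.png

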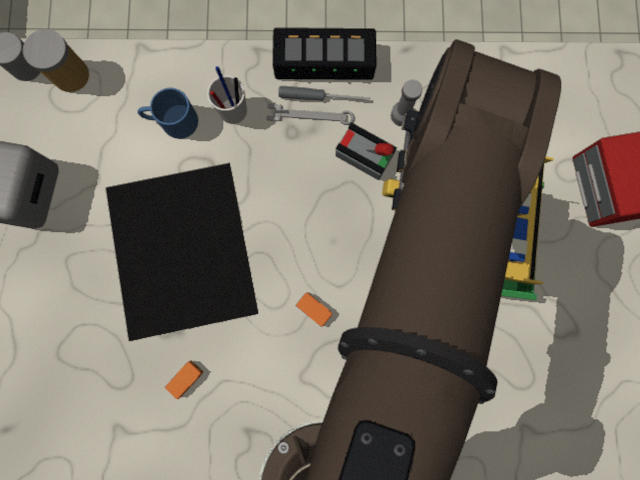

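The pan is level over the tub with all packs in it. The mat is in full view and the lever is off, with the knob at (383,148). I'll ease the grip force step by step and watch the tilt.

```bash
cat >> tilt.py <<'E'
def tiltfit(d,g,az):
    """g=grip point world; returns best pan tilt from front/back: plane fit on low-envelope yellow points"""
    w=cloud(d);H=hsv(d);h,s,v=[H[...,i].astype(int) for i in range(3)]
    Y=(h>18)&(h<35)&(s>120)&(v>50)&~np.isnan(w[...,0]);P=w[Y];a=np.radians(az)
    x=np.array([np.cos(a),np.sin(a)]);y=np.array([-x[1],x[0]]);D=P-np.array(g)
    q=np.c_[D[:,:2]@x,D[:,:2]@y,D[:,2]]; q=q[(np.linalg.norm(q,axis=1)<.28)&(abs(q[:,1])<.1)]
    best=(0,0)
    for t in np.arange(-.1,1.6,.02): # pan frame: rotate back by t
        X=q[:,0]*np.cos(t)+q[:,2]*np.sin(t)*1; Z=-q[:,0]*np.sin(t)+q[:,2]*np.cos(t)
        n=((abs(Z+.025)<.004)&(X<-.07)&(X>-.245)).sum()
        if n>best[0]: best=(n,t)
    print("tilt %.2f rad (inliers %d of %d)"%(best[1],best[0],len(q)))
E
python3 -c "
from tilt import *
from cell import get_image
d=get_image('side');tiltfit(d,(.5206,-.1332,.338),82.2)
d=dict(np.load('/tmp/side9.npz'));tiltfit(d,(.5584,.3241,.032),15.7)
"
```

```text
tilt 0.26 rad (inliers 4033 of 6390)
tilt 0.02 rad (inliers 1378 of 2998)
```

arm_command:
  deltas:
    - {"xyz":[0,0,0],"turn":0,"jaw":255}
    - {"xyz":[0,0,0],"turn":0,"jaw":255}
    - {"xyz":[0,0,0],"turn":0,"jaw":255}
  force: 45

```text
clock: 28.8
position: [0.5216, -0.1298, 0.3194]
ee_rot: [2.359, 2.062, 0.03]
force: [-0.1, 0.3, -6.1]
width: 0.259
```

```bash
python3 -c "
from tilt import *
from cell import get_image,observe
d=get_image('side');p=observe()['position'];print(p);tiltfit(d,p+[0,0,.019],82.2)
"
```

```text
[ 0.52154178 -0.13003094  0.31943317]
tilt 0.30 rad (inliers 3987 of 6328)
```

The pan had drooped to 0.26 rad in transport, and at 45 N it is 0.30. Easing further.

arm_command:
  deltas:
    - {"xyz":[0,0,0],"turn":0,"jaw":255}
    - {"xyz":[0,0,0],"turn":0,"jaw":255}
    - {"xyz":[0,0,0],"turn":0,"jaw":255}
  force: 38

```text
clock: 29.1
position: [0.5216, -0.1299, 0.3195]
ee_rot: [2.359, 2.062, 0.03]
force: [0.3, 1.4, -5.6]
width: 0.259
```

```bash
python3 -c "
from tilt import *
from cell import get_image,observe
d=get_image('side');p=observe()['position'];print(p);tiltfit(d,p+[0,0,.019],82.2)
"
```

```text
[ 0.52156269 -0.12988235  0.31942942]
tilt 0.62 rad (inliers 3842 of 5788)
```

arm_command:
  deltas:
    - {"xyz":[0,0,0],"turn":0,"jaw":255}
    - {"xyz":[0,0,0],"turn":0,"jaw":255}
    - {"xyz":[0,0,0],"turn":0,"jaw":255}
  force: 36

```text
clock: 29.4
position: [0.5216, -0.1297, 0.3194]
ee_rot: [2.359, 2.062, 0.03]
force: [-0.5, 0.4, -4.7]
width: 0.256
```

```bash
python3 -c "
from tilt import *
from cell import get_image,observe
d=get_image('side');p=observe()['position'];print(p);tiltfit(d,p+[0,0,.019],82.2)
cv2.imwrite('pics/s13.png',d['frame'][:,:,::-1])
"
```

```text
[ 0.52165108 -0.12994012  0.31953311]
tilt 0.82 rad (inliers 4597 of 6609)
```

View pics/s13.png

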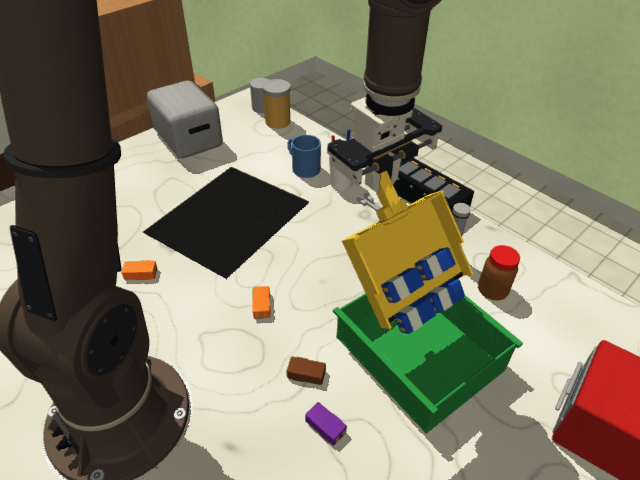

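At 0.82 rad the packs are sliding out together over the lip at about (425,310), above the tub. I firm up the grip and let them fall.

arm_command:
  deltas:
    - {"xyz":[0,0,0],"turn":0,"jaw":255}
    - {"xyz":[0,0,0],"turn":0,"jaw":255}
    - {"xyz":[0,0,0],"turn":0,"jaw":255}
    - {"xyz":[0,0,0],"turn":0,"jaw":255}
    - {"xyz":[0,0,0],"turn":0,"jaw":255}
  force: 50

```text
clock: 29.87
position: [0.5217, -0.13, 0.3196]
ee_rot: [2.359, 2.062, 0.03]
force: [0.0, -0.0, -2.9]
width: 0.252
```

```bash
python3 -c "
from tilt import *
from cell import get_image,observe
d=get_image('side');p=observe()['position'];print(p);tiltfit(d,p+[0,0,.019],82.2)
cv2.imwrite('pics/s14.png',d['frame'][:,:,::-1])
"
```

```text
[ 0.52170362 -0.13002203  0.31959962]
tilt 0.82 rad (inliers 6511 of 8383)
```

View pics/s14.png

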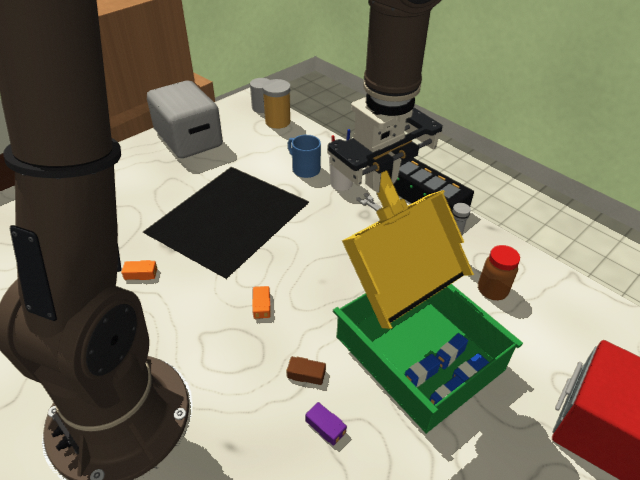

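All four packs lie in the tub, around (440,365). The pan is empty: force -2.9 N, tilt 0.82 rad. Next I measure the mat from the unobstructed view and plan the lay-down: lip down first, then swing the handle down along an arc.

```bash
python3 -c "
from tilt import *
from cell import get_image
d=get_image('top');np.savez('/tmp/top14.npz',**d)
w=cloud(d);f=d['frame'].astype(int)
m=(f.max(-1)<45);m[:, :100]=0;m[:,265:]=0;m[:155]=0;m[350:]=0
n,l,s,c=cv2.connectedComponentsWithStats(m.astype(np.uint8));k=1+s[1:,4].argmax()
cn=cv2.findContours((l==k).astype(np.uint8),cv2.RETR_EXTERNAL,cv2.CHAIN_APPROX_NONE)[0][0][:,0]
P=np.array([ray(d,u,v,.003) for u,v in cn]);r=rect(P);print(r)
M=r[0];a=np.radians(r[2] if abs(r[2])<45 else r[2]-90);x=np.array([np.cos(a),np.sin(a)])
L=M+(.0575-.2)*x  # front edge: tray centre M-.0575x, edge -.085
L=M-.1425*x
print('yaw',np.degrees(a),'L',L,'G',L+.24*x)
for t in (.82,.7,.6,.5,.4,.3,.2,.1,0): print(t,(L+(.24*np.cos(t)-.029*np.sin(t))*x).round(4),'tcp z',round(.003+.24*np.sin(t)+.029*np.cos(t)-.019,4))
g=L+(.24*np.cos(.82)-.029*np.sin(.82))*x
go(g[0],g[1],.24,np.degrees(a)-90)
"
```

```text
(array([0.47228528, 0.29942438]), (326.8285217285156, 267.4525451660156), 12.016695022583008)
yaw 12.016695022583008 L [0.33290788 0.26975635] G [0.56764876 0.31972356]
0.82 [0.4723 0.2994] tcp z 0.1793
0.7 [0.4942 0.3041] tcp z 0.1608
0.6 [0.5106 0.3076] tcp z 0.1434
0.5 [0.5253 0.3107] tcp z 0.1245
0.4 [0.5381 0.3134] tcp z 0.1042
0.3 [0.5488 0.3157] tcp z 0.0826
0.2 [0.5573 0.3175] tcp z 0.0601
0.1 [0.5636 0.3189] tcp z 0.0368
0 [0.5676 0.3197] tcp z 0.013
t=29.97 pos [ 0.5217 -0.13    0.3196] jawaxis -7.7 j7 0.21 w 0.263 F [-0.8  0.2 -3.2]
  -> xyz cm [ 41.82 -10.8    8.13] dist 44.0 turn 70.3 or -109.7 toolz [ 0.02   0.006 -1.   ]
```

arm_command:
  deltas:
    - {"xyz":[1.5,-0.4,-1],"turn":0,"jaw":255}
    - {"xyz":[4,-1,-2],"turn":3,"jaw":255}
    - {"xyz":[7,-1.8,-3],"turn":7,"jaw":255}
    - {"xyz":[10,-2.6,-3],"turn":12,"jaw":255}
    - {"xyz":[13,-3.4,-3],"turn":17,"jaw":255}

```text
clock: 30.38
position: [0.5049, 0.0042, 0.3509]
ee_rot: [2.644, 1.685, 0.034]
force: [0.8, 0.9, -3.5]
width: 0.26
```

```bash
python3 -c "
from tilt import *
go(.4723,.2994,.26,-78)"
```

```text
t=30.38 pos [0.5049 0.0042 0.3509] jawaxis -25.0 j7 -0.42 w 0.260 F [ 0.8  0.9 -3.5]
  -> xyz cm [ 25.24 -15.57   9.21] dist 31.1 turn 53.0 or -127.0 toolz [ 0.022  0.007 -1.   ]
```

arm_command:
  deltas:
    - {"xyz":[2.5,-1.5,0],"turn":5,"jaw":255}
    - {"xyz":[5,-3.1,1],"turn":11,"jaw":255}
    - {"xyz":[8,-4.9,2],"turn":17,"jaw":255}
    - {"xyz":[11,-6.8,3],"turn":23,"jaw":255}
    - {"xyz":[14,-8.6,4],"turn":29,"jaw":255}

```text
clock: 30.8
position: [0.4865, 0.1693, 0.3115]
ee_rot: [-2.99, -0.963, -0.037]
force: [1.1, 0.2, -2.8]
width: 0.256
```

```bash
python3 -c "
from tilt import *
go(.4723,.2994,.26,-78)"
```

```text
t=30.80 pos [0.4865 0.1693 0.3115] jawaxis -54.3 j7 -1.24 w 0.256 F [ 1.1  0.2 -2.8]
  -> xyz cm [  6.33 -11.43   5.21] dist 14.1 turn 23.7 or -156.3 toolz [ 0.022  0.008 -1.   ]
```

arm_command:
  deltas:
    - {"xyz":[1.6,-2.9,1],"turn":6,"jaw":255}
    - {"xyz":[3.2,-5.8,2],"turn":12,"jaw":255}
    - {"xyz":[4.8,-8.6,3],"turn":18,"jaw":255}
    - {"xyz":[5.9,-10.6,4],"turn":22,"jaw":255}
    - {"xyz":[6.3,-11.4,4],"turn":23.7,"jaw":255}

```text
clock: 31.22
position: [0.4698, 0.3034, 0.2698]
ee_rot: [-3.12, -0.33, -0.032]
force: [-1.1, -0.0, -3.9]
width: 0.259
```

arm_command:
  deltas:
    - {"xyz":[0,0,0],"turn":0,"jaw":255}
    - {"xyz":[0,0,0],"turn":0,"jaw":255}

```text
clock: 31.38
position: [0.4693, 0.3043, 0.2693]
ee_rot: [-3.12, -0.335, -0.032]
force: [0.1, -0.4, -3.2]
width: 0.258
```

```bash
python3 -c "
from tilt import *
go(.4723,.2994,.20,-78)
from cell import get_image,observe
p=observe()['position']
d=get_image('side');tiltfit(d,p+[0,0,.019],12)
cv2.imwrite('pics/s15.png',d['frame'][:,:,::-1])
d=get_image('top');tiltfit(d,p+[0,0,.019],12);cv2.imwrite('pics/t15.png',d['frame'][:,:,::-1])
"
```

```text
t=31.38 pos [0.4693 0.3043 0.2693] jawaxis -77.7 j7 -1.81 w 0.258 F [ 0.1 -0.4 -3.2]
  -> xyz cm [0.05 0.56 6.93] dist 6.9 turn 0.3 or -179.7 toolz [ 0.02   0.006 -1.   ]
tilt 0.84 rad (inliers 4016 of 5853)
tilt 0.82 rad (inliers 5421 of 8314)
```

View pics/s15.png

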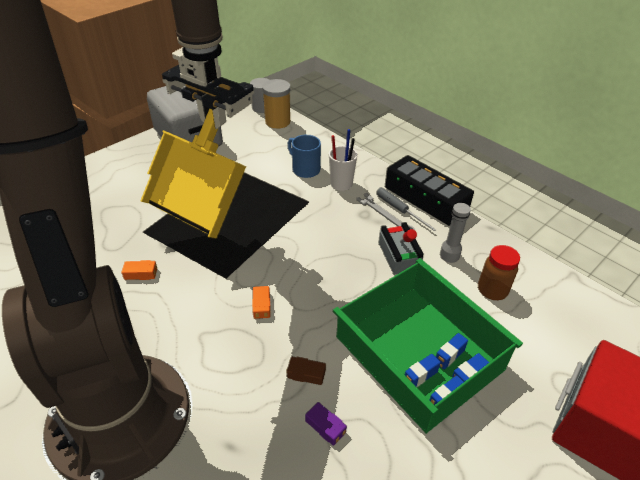

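View pics/t15.png

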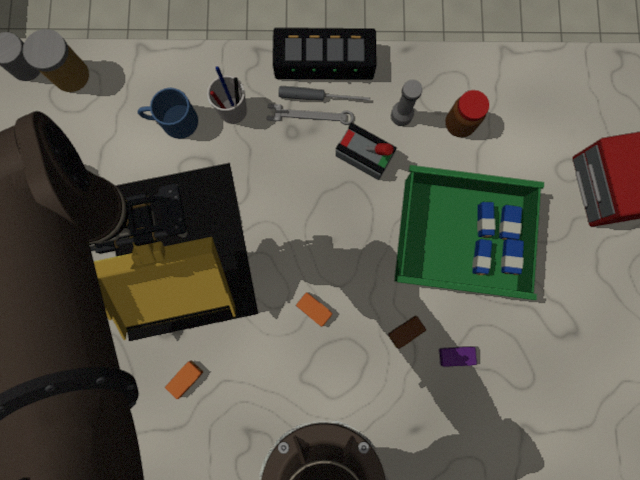

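Four packs sit in the tub at (486,220), (511,222), (483,257) and (512,257). The pan hangs at 0.82 rad over the mat, with the lever off. I lower it to just above lip contact.

arm_command:
  deltas:
    - {"xyz":[0,0.5,2],"turn":0,"jaw":255}
    - {"xyz":[0,0.5,4],"turn":0,"jaw":255}
    - {"xyz":[0,0.5,6],"turn":0,"jaw":255}
    - {"xyz":[0,0.5,7.5],"turn":0,"jaw":255}
    - {"xyz":[0,0.5,7.5],"turn":0,"jaw":255}
  force: 40

```text
clock: 31.9
position: [0.472, 0.2955, 0.1929]
ee_rot: [-3.122, -0.329, -0.028]
force: [0.2, 0.0, -3.3]
width: 0.26
```

```bash
python3 -c "
from tilt import *
go(.4723,.2994,.179,-78)
go(.4942,.3041,.1608,-78)
go(.5106,.3076,.1434,-78)
go(.5253,.3107,.1245,-78)"
```

```text
t=31.90 pos [0.472  0.2955 0.1929] jawaxis -78.0 j7 -1.75 w 0.260 F [ 0.2  0.  -3.3]
  -> xyz cm [ 0.08 -0.37  1.39] dist 1.4 turn 0.0 or -180.0 toolz [ 0.018  0.004 -1.   ]
t=31.90 pos [0.472  0.2955 0.1929] jawaxis -78.0 j7 -1.75 w 0.260 F [ 0.2  0.  -3.3]
  -> xyz cm [ 2.29 -0.38  3.25] dist 4.0 turn 0.0 or -180.0 toolz [ 0.018  0.004 -1.   ]
t=31.90 pos [0.472  0.2955 0.1929] jawaxis -78.0 j7 -1.75 w 0.260 F [ 0.2  0.  -3.3]
  -> xyz cm [ 3.93 -0.38  5.02] dist 6.4 turn 0.0 or -180.0 toolz [ 0.018  0.004 -1.   ]
t=31.90 pos [0.472  0.2955 0.1929] jawaxis -78.0 j7 -1.75 w 0.260 F [ 0.2  0.  -3.3]
  -> xyz cm [ 5.4  -0.38  6.94] dist 8.8 turn 0.0 or -180.0 toolz [ 0.018  0.004 -1.   ]
```

arm_command:
  deltas:
    - {"xyz":[0.1,-0.4,1.0],"turn":0,"jaw":255}
    - {"xyz":[0.1,-0.4,1.5],"turn":0,"jaw":255}
    - {"xyz":[0.8,-0.4,2.0],"turn":0,"jaw":255}
    - {"xyz":[1.6,-0.4,2.6],"turn":0,"jaw":255}
    - {"xyz":[2.3,-0.4,3.2],"turn":0,"jaw":255}
  force: 25

```text
clock: 32.32
position: [0.4952, 0.3047, 0.1613]
ee_rot: [-3.122, -0.329, -0.029]
force: [-0.7, 0.3, -0.1]
width: 0.256
```

```bash
python3 -c "
from tilt import *
go(.5106,.3076,.1434,-78)
go(.5253,.3107,.1245,-78)
go(.5381,.3134,.1042,-78)
from cell import get_image,observe
p=observe()['position']
d=get_image('side');tiltfit(d,p+[0,0,.019],12)
cv2.imwrite('pics/s16.png',cv2.resize(d['frame'][60:300,100:420,::-1],None,fx=2,fy=2))
"
```

```text
t=32.32 pos [0.4952 0.3047 0.1613] jawaxis -78.0 j7 -1.70 w 0.256 F [-0.7  0.3 -0.1]
  -> xyz cm [1.54 0.04 1.82] dist 2.4 turn 0.0 or -180.0 toolz [ 0.018  0.004 -1.   ]
t=32.32 pos [0.4952 0.3047 0.1613] jawaxis -78.0 j7 -1.70 w 0.256 F [-0.7  0.3 -0.1]
  -> xyz cm [3.01 0.04 3.74] dist 4.8 turn 0.0 or -180.0 toolz [ 0.018  0.004 -1.   ]
t=32.32 pos [0.4952 0.3047 0.1613] jawaxis -78.0 j7 -1.70 w 0.256 F [-0.7  0.3 -0.1]
  -> xyz cm [4.28 0.05 5.79] dist 7.2 turn 0.0 or -180.0 toolz [ 0.018  0.004 -1.   ]
tilt 0.72 rad (inliers 3544 of 5397)
```

View pics/s16.png

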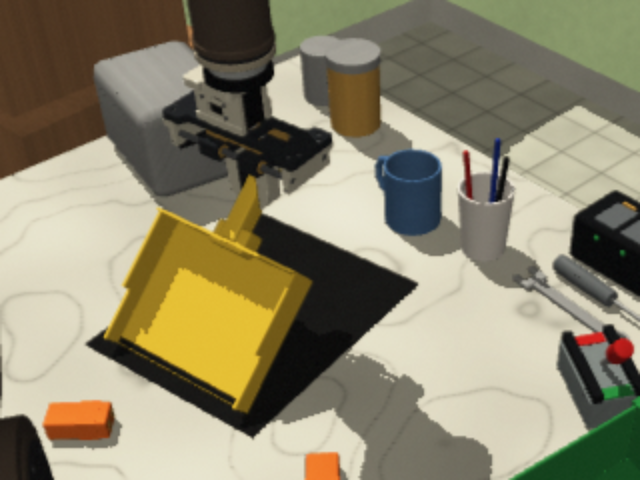

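The lip rests on the mat and the tilt follows the arc at 0.72 rad. Continuing.

arm_command:
  deltas:
    - {"xyz":[0.8,0,0.9],"turn":0,"jaw":255}
    - {"xyz":[1.5,0,1.8],"turn":0,"jaw":255}
    - {"xyz":[2.3,0,2.8],"turn":0,"jaw":255}
    - {"xyz":[3.0,0,3.7],"turn":0,"jaw":255}
    - {"xyz":[3.7,0,4.8],"turn":0,"jaw":255}
  force: 25

```text
clock: 32.78
position: [0.5347, 0.313, 0.1125]
ee_rot: [-3.122, -0.328, -0.032]
force: [2.9, 1.3, 1.8]
width: 0.261
```

```bash
python3 -c "
from tilt import *
go(.5381,.3134,.1042,-78)
go(.5488,.3157,.0826,-78)
go(.5573,.3175,.0601,-78)
from cell import get_image,observe
p=observe()['position']
d=get_image('side');tiltfit(d,p+[0,0,.019],12)
"
```

```text
t=32.78 pos [0.5347 0.313  0.1125] jawaxis -78.0 j7 -1.64 w 0.261 F [2.9 1.3 1.8]
  -> xyz cm [0.32 0.03 0.84] dist 0.9 turn -0.0 or 180.0 toolz [ 0.02   0.004 -1.   ]
t=32.78 pos [0.5347 0.313  0.1125] jawaxis -78.0 j7 -1.64 w 0.261 F [2.9 1.3 1.8]
  -> xyz cm [1.37 0.03 3.02] dist 3.3 turn -0.0 or 180.0 toolz [ 0.02   0.004 -1.   ]
t=32.78 pos [0.5347 0.313  0.1125] jawaxis -78.0 j7 -1.64 w 0.261 F [2.9 1.3 1.8]
  -> xyz cm [2.2  0.03 5.29] dist 5.7 turn -0.0 or 180.0 toolz [ 0.02   0.004 -1.   ]
tilt 0.46 rad (inliers 3385 of 5353)
```

arm_command:
  deltas:
    - {"xyz":[0.4,0,0.9],"turn":0,"jaw":255}
    - {"xyz":[0.9,0,1.9],"turn":0,"jaw":255}
    - {"xyz":[1.4,0,3],"turn":0,"jaw":255}
    - {"xyz":[1.8,0,4.1],"turn":0,"jaw":255}
    - {"xyz":[2.2,0,5.3],"turn":0,"jaw":255}
  force: 25

```text
clock: 33.25
position: [0.5576, 0.3173, 0.0563]
ee_rot: [-3.124, -0.328, -0.029]
force: [2.0, 0.4, 0.4]
width: 0.26
```

```bash
python3 -c "
from tilt import *
go(.5636,.3189,.0368,-78)
go(.5676,.3197,.015,-78)
from cell import get_image,observe
p=observe()['position']
d=get_image('side');tiltfit(d,p+[0,0,.019],12)
"
```

```text
t=33.25 pos [0.5576 0.3173 0.0563] jawaxis -78.0 j7 -1.59 w 0.260 F [2.  0.4 0.4]
  -> xyz cm [ 0.59 -0.04  1.96] dist 2.1 turn -0.0 or 180.0 toolz [ 0.018  0.002 -1.   ]
t=33.25 pos [0.5576 0.3173 0.0563] jawaxis -78.0 j7 -1.59 w 0.260 F [2.  0.4 0.4]
  -> xyz cm [ 0.95 -0.04  4.15] dist 4.3 turn -0.0 or 180.0 toolz [ 0.018  0.002 -1.   ]
tilt 0.20 rad (inliers 2897 of 5023)
```

arm_command:
  deltas:
    - {"xyz":[0.2,0,1],"turn":0,"jaw":255}
    - {"xyz":[0.5,0,2],"turn":0,"jaw":255}
    - {"xyz":[0.8,0,3],"turn":0,"jaw":255}
    - {"xyz":[1,0,3.9],"turn":0,"jaw":255}
    - {"xyz":[1,0,4.0],"turn":0,"jaw":255}
  force: 25

```text
clock: 33.72
position: [0.5676, 0.3189, 0.0127]
ee_rot: [3.123, 0.328, 0.025]
force: [-0.1, 1.4, 1.0]
width: 0.259
```

```bash
python3 -c "
from tilt import *
go(.5676,.3197,.013,-78)
from cell import get_image,observe
p=observe()['position']
d=get_image('side');tiltfit(d,p+[0,0,.019],12)
"
```

```text
t=33.72 pos [0.5676 0.3189 0.0127] jawaxis -78.0 j7 -1.56 w 0.259 F [-0.1  1.4  1. ]
  -> xyz cm [ 0.02 -0.08 -0.03] dist 0.1 turn -0.0 or 180.0 toolz [ 0.016  0.    -1.   ]
tilt -0.02 rad (inliers 2550 of 4496)
```

The pan is flat. I release it and lift straight up.

arm_command:
  deltas:
    - {"xyz":[0,0,0],"turn":0,"jaw":110}
    - {"xyz":[0,0,0],"turn":0,"jaw":110}
    - {"xyz":[0,0,0],"turn":0,"jaw":110}
    - {"xyz":[0,0,0],"turn":0,"jaw":110}
    - {"xyz":[0,0,0],"turn":0,"jaw":110}

```text
clock: 34.18
position: [0.5677, 0.3189, 0.0137]
ee_rot: [3.123, 0.328, 0.026]
force: [0.1, -0.3, 0.6]
width: 0.55
```

arm_command:
  deltas:
    - {"xyz":[0,0,-3],"turn":0,"jaw":110}
    - {"xyz":[0,0,-7],"turn":0,"jaw":110}
    - {"xyz":[0,0,-11],"turn":0,"jaw":110}
    - {"xyz":[0,0,-15],"turn":0,"jaw":110}
    - {"xyz":[0,0,-18],"turn":0,"jaw":110}

```text
clock: 34.6
position: [0.5654, 0.3188, 0.1974]
ee_rot: [3.124, 0.327, 0.03]
force: [-0.0, 0.6, -1.0]
width: 0.572
```

```bash
python3 -c "
from pan import *
go(.657,-.127,.24,60.35)
from cell import get_image
d=get_image('top');cv2.imwrite('pics/t17.png',d['frame'][:,:,::-1]);T,a=panpose(d,(.4163,.2875),12.)
m=T+.0575*np.array([np.cos(a),np.sin(a)]);print('mid-mat mm',(m-[.4723,.2994])*1000)
d=get_image('side');cv2.imwrite('pics/s17.png',d['frame'][:,:,::-1])
"
```

```text
t=34.60 pos [0.5654 0.3188 0.1974] jawaxis -78.0 j7 -1.67 w 0.572 F [-0.   0.6 -1. ]
  -> xyz cm [-0.19 45.52 -4.17] dist 45.7 turn 41.6 or -138.4 toolz [ 0.019  0.002 -1.   ]
tray [0.4167 0.2862] yaw 11.93 span 0.2108 n 168
mid-mat mm [ 0.68818656 -1.3483062 ]
```

View pics/t17.png

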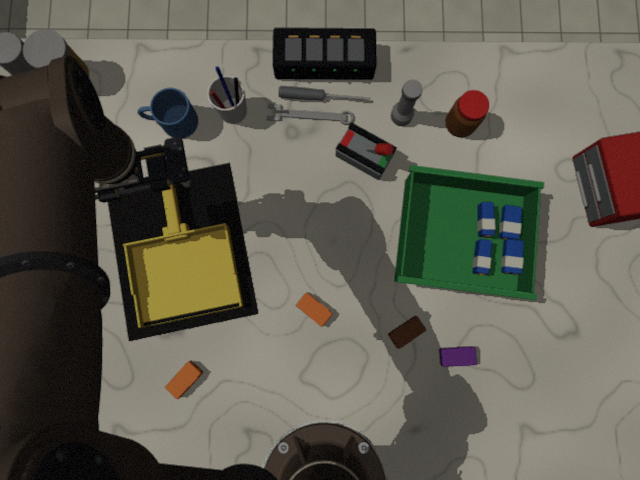

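View pics/s17.png

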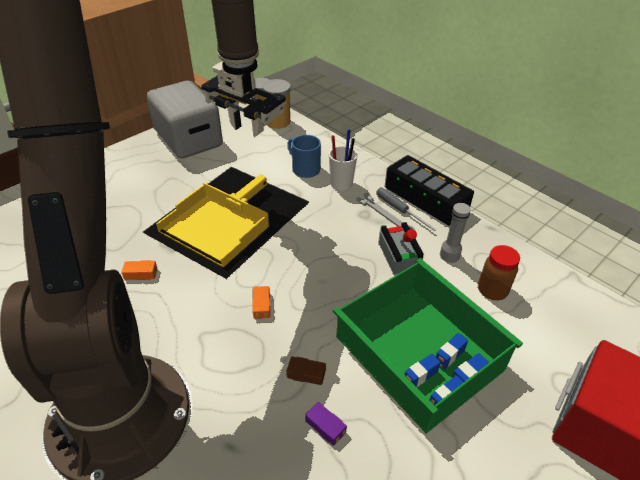

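The pan is flat on the mat, about 1.5 mm from the mat's centre, yaw 11.9° against the mat's 12.0°. Packs are in the tub and the lever is off. Now the isolator ON push: straddle the knob from above, centred 30 mm on the OFF side, then push 63 mm towards ON.

```bash
python3 -c "
from h import *
go(.6652,-.1131,.24,60.35)"
```

```text
t=34.70 pos [0.5676 0.3198 0.1999] jawaxis -78.0 j7 -1.67 w 0.569 F [ 0.5  0.2 -0.6]
  -> xyz cm [ 0.68 44.37 -4.02] dist 44.6 turn 41.6 or -138.4 toolz [ 0.025  0.006 -1.   ]
```

arm_command:
  deltas:
    - {"xyz":[0,3,-4],"turn":5,"jaw":60}
    - {"xyz":[0,7,-4.2],"turn":10,"jaw":60}
    - {"xyz":[0,11,-4.2],"turn":15,"jaw":60}
    - {"xyz":[0,15,-4.2],"turn":20,"jaw":60}
    - {"xyz":[0,19,-4.2],"turn":25,"jaw":60}

```text
clock: 35.12
position: [0.6055, 0.1341, 0.2419]
ee_rot: [-3.111, 0.361, -0.038]
force: [1.4, 0.7, -0.1]
width: 0.764
```

```bash
python3 -c "
from h import *
go(.6652,-.1131,.24,60.35)"
```

```text
t=35.12 pos [0.6055 0.1341 0.2419] jawaxis -103.2 j7 -1.77 w 0.764 F [ 1.4  0.7 -0.1]
  -> xyz cm [11.47 22.7   0.18] dist 25.4 turn 16.4 or -163.6 toolz [ 0.025  0.006 -1.   ]
```

arm_command:
  deltas:
    - {"xyz":[1.8,3.6,0],"turn":5,"jaw":60}
    - {"xyz":[3.6,7.2,0],"turn":10,"jaw":60}
    - {"xyz":[5.4,10.8,0],"turn":15,"jaw":60}
    - {"xyz":[7.2,14.2,0],"turn":16.4,"jaw":60}
    - {"xyz":[9,17.7,0],"turn":16.4,"jaw":60}

```text
clock: 35.53
position: [0.6525, -0.0603, 0.2413]
ee_rot: [-3.024, 0.803, -0.035]
force: [0.9, 0.7, -0.1]
width: 0.763
```

```bash
python3 -c "
from h import *
go(.6652,-.1131,.2,60.35)"
```

```text
t=35.53 pos [ 0.6525 -0.0603  0.2413] jawaxis -119.7 j7 -1.69 w 0.763 F [ 0.9  0.7 -0.1]
  -> xyz cm [3.65 4.03 4.12] dist 6.8 turn -0.1 or 179.9 toolz [ 0.025  0.007 -1.   ]
```

arm_command:
  deltas:
    - {"xyz":[1.5,1.6,0],"turn":0,"jaw":60}
    - {"xyz":[3,3.2,1],"turn":0,"jaw":60}
    - {"xyz":[3.7,4,2],"turn":0,"jaw":60}
    - {"xyz":[3.7,4,3],"turn":0,"jaw":60}
    - {"xyz":[3.7,4,3],"turn":0,"jaw":60}

```text
clock: 35.95
position: [0.6641, -0.1119, 0.2081]
ee_rot: [-3.024, 0.803, -0.027]
force: [-0.8, 0.6, -0.8]
width: 0.767
```

```bash
python3 -c "
from h import *
go(.6652,-.1131,.1,60.35)"
```

```text
t=35.95 pos [ 0.6641 -0.1119  0.2081] jawaxis -119.7 j7 -1.60 w 0.767 F [-0.8  0.6 -0.8]
  -> xyz cm [1.00e-02 2.40e-01 1.08e+01] dist 10.8 turn -0.1 or 179.9 toolz [ 0.02   0.008 -1.   ]
```

arm_command:
  deltas:
    - {"xyz":[0,0.2,1.5],"turn":0,"jaw":60}
    - {"xyz":[0,0.2,3.5],"turn":0,"jaw":60}
    - {"xyz":[0,0.2,5.5],"turn":0,"jaw":60}
    - {"xyz":[0,0.2,6.5],"turn":0,"jaw":60}
    - {"xyz":[0,0.2,6.5],"turn":0,"jaw":60}

```text
clock: 36.37
position: [0.6632, -0.11, 0.1405]
ee_rot: [-3.024, 0.799, -0.02]
force: [-0.5, -0.1, 0.1]
width: 0.767
```

```bash
python3 -c "
from h import *
go(.6652,-.1131,.1,60.35)
from cell import get_image
d=get_image('side');cv2.imwrite('pics/s18.png',cv2.resize(d['frame'][100:340,300:620,::-1],None,fx=2,fy=2))"
```

```text
t=36.37 pos [ 0.6632 -0.11    0.1405] jawaxis -119.6 j7 -1.55 w 0.767 F [-0.5 -0.1  0.1]
  -> xyz cm [0.29 0.24 4.05] dist 4.1 turn 0.1 or -179.9 toolz [ 0.016  0.01  -1.   ]
```

View pics/s18.png

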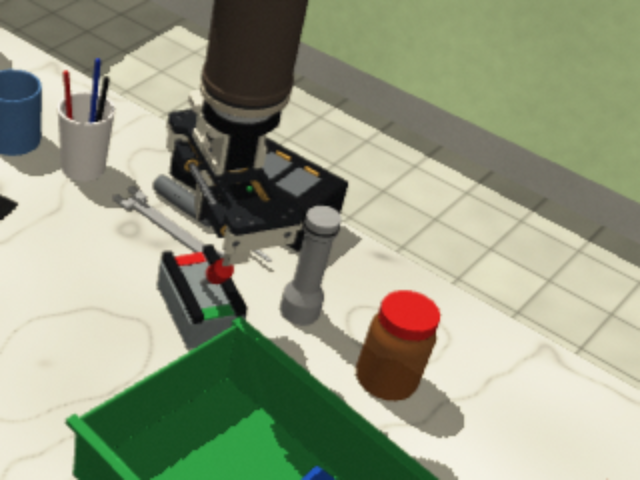

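The knob is below the gripper at crop (220,270), between the fingers. Descending.

arm_command:
  deltas:
    - {"xyz":[0.3,0.3,1],"turn":0,"jaw":60}
    - {"xyz":[0.3,0.3,2],"turn":0,"jaw":60}
    - {"xyz":[0.3,0.3,3],"turn":0,"jaw":60}
    - {"xyz":[0.3,0.3,4],"turn":0,"jaw":60}
    - {"xyz":[0.3,0.3,4],"turn":0,"jaw":60}

```text
clock: 36.83
position: [0.6646, -0.1141, 0.0996]
ee_rot: [-3.024, 0.8, -0.019]
force: [-0.3, -0.2, 0.1]
width: 0.767
```

```bash
python3 -c "
from h import *
u=np.array([.495,.869]);p=np.array([.6652,-.1131])+.063*u
go(p[0],p[1],0.1,60.35)"
```

```text
t=36.83 pos [ 0.6646 -0.1141  0.0996] jawaxis -119.6 j7 -1.52 w 0.767 F [-0.3 -0.2  0.1]
  -> xyz cm [ 0.01 -6.42  0.06] dist 6.4 turn 0.0 or -180.0 toolz [ 0.015  0.01  -1.   ]
```

arm_command:
  deltas:
    - {"xyz":[0,-1.5,0],"turn":0,"jaw":60}
    - {"xyz":[0,-3,0],"turn":0,"jaw":60}
    - {"xyz":[0,-4.5,0],"turn":0,"jaw":60}
    - {"xyz":[0,-5.8,0],"turn":0,"jaw":60}
    - {"xyz":[0,-6.3,0],"turn":0,"jaw":60}

```text
clock: 37.25
position: [0.6978, -0.0547, 0.1007]
ee_rot: [-3.024, 0.792, -0.02]
force: [1.0, -0.0, -0.0]
width: 0.764
```

arm_command:
  deltas:
    - {"xyz":[0,0,0],"turn":0,"jaw":60}
    - {"xyz":[0,0,-3],"turn":0,"jaw":60}
    - {"xyz":[0,0,-7],"turn":0,"jaw":60}
    - {"xyz":[0,0,-11],"turn":0,"jaw":60}
    - {"xyz":[0,0,-14],"turn":0,"jaw":60}

```text
clock: 37.67
position: [0.6959, -0.0568, 0.2441]
ee_rot: [-3.024, 0.793, -0.023]
force: [0.7, -0.3, 0.1]
width: 0.766
```

arm_command:
  deltas:
    - {"xyz":[0,-3,-2],"turn":0,"jaw":60}
    - {"xyz":[0,-7,-2],"turn":0,"jaw":60}
    - {"xyz":[0,-11,-2],"turn":0,"jaw":60}
    - {"xyz":[0,-13,-2],"turn":0,"jaw":60}
    - {"xyz":[0,-13,-2],"turn":0,"jaw":60}

```text
clock: 38.08
position: [0.7608, 0.0642, 0.2652]
ee_rot: [-3.025, 0.779, -0.022]
force: [-0.2, 0.9, -1.7]
width: 0.767
```

```bash
python3 -c "
from pan import *
go(.6,.1,.25)
from cell import get_image
d=get_image('side');cv2.imwrite('pics/s19.png',d['frame'][:,:,::-1])
w=cloud(d);H=hsv(d);m=((H[...,0]<8)|(H[...,0]>172))&(H[...,1]>150)&(H[...,2]>80);m[:,:385]=0;m[:,425:]=0;m[:190]=0;m[250:]=0
q=w[m];q=q[q[:,2]>.08];k=q.mean(0);print('knob',k,'offset along iso',(k[:2]-[.680,-.087])@[.495,.869])
"
```

```text
t=38.08 pos [0.7608 0.0642 0.2652] jawaxis -118.9 j7 -1.88 w 0.767 F [-0.2  0.9 -1.7]
  -> xyz cm [-15.82   4.66   1.28] dist 16.5 turn 0 or 0 toolz [ 0.018  0.014 -1.   ]
knob [ 0.69256164 -0.06308226  0.1031709 ] offset along iso 0.027002525137904042
```

View pics/s19.png

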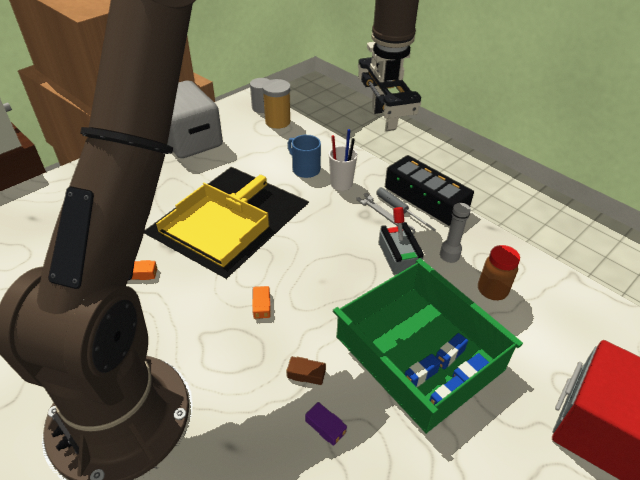

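The lever leans to red again, with the knob at (399,215) as at the start. As a final check I compare with the first image and see the top view.

```bash
python3 -c "
from pan import *
from cell import get_image
def knob(d):
    w=cloud(d);H=hsv(d);m=((H[...,0]<8)|(H[...,0]>172))&(H[...,1]>150)&(H[...,2]>80);m[:,:385]=0;m[:,425:]=0;m[:190]=0;m[250:]=0
    q=w[m];q=q[q[:,2]>.08];return q.mean(0).round(4),m.sum()
print('start',knob(dict(np.load('/tmp/side0.npz'))),'now',knob(get_image('side')))
d=get_image('top');cv2.imwrite('pics/t19.png',d['frame'][:,:,::-1]);w=cloud(d);T,a=panpose(d,(.4167,.2862),12.)
H=hsv(d);g=(w[...,:2]-T);r=(np.hypot(g[...,0],g[...,1])<.06);P=w[r];A=np.c_[P[:,:2]-T,np.ones(len(P))];c=np.linalg.lstsq(A,P[:,2],rcond=None)[0];print('floor slope',c[:2].round(4),'z',c[2].round(4))
b=(H[...,0]>100)&(H[...,0]<128)&(H[...,1]>140)&(w[...,1]<-.1)
n,l,s,cc=cv2.connectedComponentsWithStats(b.astype(np.uint8))
for i in range(1,n):
    if s[i,4]>60: print(cc[i].round(),np.nanmedian(w[l==i],0).round(3))
"
```

```text
start (array([ 0.6926, -0.0629,  0.1035]), np.int64(195)) now (array([ 0.6927, -0.063 ,  0.1032]), np.int64(199))Traceback (most recent call last):
  File "<string>", line 8, in <module>
    d=get_image('top');cv2.imwrite('pics/t19.png',d['frame'][:,:,::-1]);w=cloud(d);T,a=panpose(d,(.4167,.2862),12.)
                                                                                       ~~~~~~~^^^^^^^^^^^^^^^^^^^^^
  File "pan.py", line 10, in panpose
    sl,ic=np.polyfit(b[:,1],b[:,0],1); a-=sl
          ~~~~~~~~~~^^^^^^^^^^^^^^^^^
    raise TypeError("expected non-empty vector for x")
TypeError: expected non-empty vector for x
```

View pics/t19.png

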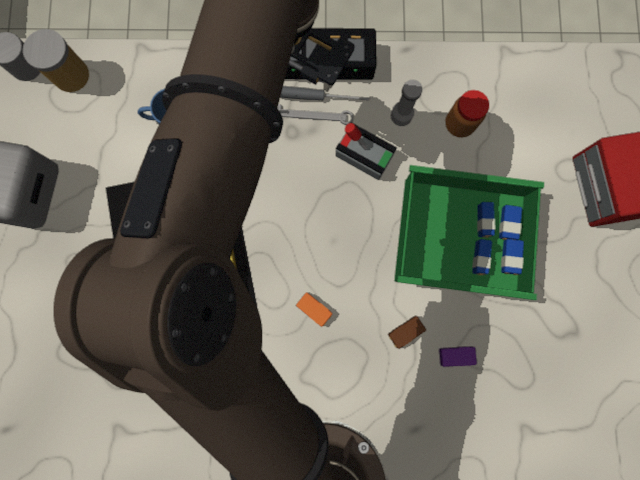

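The top view shows the lever ON at (352,130) and four packs in the tub. The pan is hidden by the arm there, so I check it from the side camera.

```bash
python3 -c "
from pan import *
from cell import get_image
d=get_image('side');w=cloud(d)
T,a=panpose(d,(.4167,.2862),12.);m=T+.0575*np.array([np.cos(a),np.sin(a)]);print('mid-mat mm',(m-[.4723,.2994])*1000)
r=(np.hypot(w[...,0]-T[0],w[...,1]-T[1])<.06);P=w[r];A=np.c_[P[:,:2]-T,np.ones(len(P))];c=np.linalg.lstsq(A,P[:,2],rcond=None)[0];print('floor slope',c[:2].round(4),'z',c[2].round(4))
H=hsv(d);b=(H[...,0]>100)&(H[...,0]<128)&(H[...,1]>140)&(w[...,1]<-.1)&(w[...,2]<.06)
q=w[b];print('blue in tub',q.min(0).round(3),q.max(0).round(3))
p=cv2.imread('pics/s17.png')[:,:,::-1].astype(int);print('pan diff px',(abs(p-d['frame'].astype(int)).max(-1)[170:280,145:310]>60).sum())
"
```

```text
tray [0.4149 0.2838] yaw 11.98 span 0.2123 n 44
mid-mat mm [-1.12742652 -3.7065724 ]
floor slope [-0.0002  0.0004] z 0.0041
blue in tub [ 0.417 -0.408  0.   ] [ 0.571 -0.314  0.043]
pan diff px 1531
```

```bash
python3 -c "
from cell import sign_off,observe
print(observe()['force'],observe()['dq'].round(3));print(sign_off())"
```

```text
[ 0.16421283 -0.57535471 -0.09827475] [ 0.008 -0.01   0.007  0.005 -0.001  0.    -0.002]
the job is handed in; nothing more can be done
None
```

The job is done and handed in at about 38 s; `sign_off` gives no verdict.

**What I did:**
- Pushed the isolator lever to OFF.
- Placed the four blue packs one by one in the dustpan on its mat.
- Carried the pan over the tub by its handle. It drooped from level to about 0.26 rad on the way, but no pack slid.
- Eased the grip force so the pan tipped to 0.82 rad, and all four packs slid into the green tub.
- Laid the pan back lip first on the mat, then pushed the lever to ON.

**What the last checks showed:**
- **Lever:** the knob is within 0.5 mm of its starting ON position.
- **Packs:** all four are in the tub in both camera views.
- **Pan:** the side view, with the arm clear, shows it flat (slope under 0.001), centred within 4 mm of the mat's centre, with yaw 12.0° for both. An earlier top view gave 1.5 mm.
- **Bystanders:** they look unmoved, and the gripper is clear of everything.

**What failed or disagreed:**
- The final top-view measurement of the pan failed because the arm hid it, so I used the side camera.
- The side camera read the pan floor 3 mm low, at 4 mm instead of 7 mm. That is slightly more than the stated 2 mm calibration error.
- A pixel comparison of the pan area against the earlier side image showed differences. I put these down to the arm's moving shadow but did not check, since the measured pose agreed.

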